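# Open the power converters and hang their covers over the bar

## Task

Open up the power converters for a live measurement. First switch the bench supply fully off with its red lever; then take the perforated cover off every converter that still has one, sliding it away from the black terminal block to unhook its tabs before lifting it straight up so that the chassis stays seated in its cradle, and hang all the covers, the one already standing on the mat too, squarely astride the aluminium bar. When all of them hang there, switch the supply fully on again; leave the other things on the bench alone.

Things in the scene. Friction and masses are not known exactly. Their poses are not given: they have to be found in the camera images.
- cradle_a: Black test cradle fixed to the bench, 130 x 76 x 8 mm; origin at the centre of its underside. 10 mm end stops and 4 mm side rails keep chassis_a from sliding or turning (1.5 mm play) but do not hold it down. The cover in it is free to lift once slid 12 to 35 mm in the chassis's +x direction (2 mm side play; clear after rising 40 mm).
- chassis_a: Converter chassis (inner part, 0.3 kg) loose in cradle_a, 91 x 38 x 40 mm; origin at the centre of its underside. Black terminal block (42 mm high, three screws) beyond the cover at its -x end; the cover stops against it after some 2 mm. Two lugs 12 mm long stick out 5 mm from each long side, at x = -30 and +30 mm, 12 to 15 mm up: the cover's tabs are caught below them.
- cradle_b: Black test cradle fixed to the bench, 130 x 76 x 8 mm; origin at the centre of its underside. 10 mm end stops and 4 mm side rails keep chassis_b from sliding or turning (1.5 mm play) but do not hold it down. The cover in it is free to lift once slid 12 to 35 mm in the chassis's +x direction (2 mm side play; clear after rising 40 mm).
- chassis_b: Converter chassis (inner part, 0.3 kg) loose in cradle_b, 91 x 38 x 40 mm; origin at the centre of its underside. Black terminal block (42 mm high, three screws) beyond the cover at its -x end; the cover stops against it after some 2 mm. Two lugs 12 mm long stick out 5 mm from each long side, at x = -30 and +30 mm, 12 to 15 mm up: the cover's tabs are caught below them.
- cradle_c: Black test cradle fixed to the bench, 130 x 76 x 8 mm; origin at the centre of its underside. 10 mm end stops and 4 mm side rails keep chassis_c from sliding or turning (1.5 mm play) but do not hold it down. The cover in it is free to lift once slid 12 to 35 mm in the chassis's +x direction (2 mm side play; clear after rising 40 mm).
- chassis_c: Converter chassis (inner part, 0.3 kg) loose in cradle_c, 91 x 38 x 40 mm; origin at the centre of its underside. Black terminal block (42 mm high, three screws) beyond the cover at its -x end; the cover stops against it after some 2 mm. Two lugs 12 mm long stick out 5 mm from each long side, at x = -30 and +30 mm, 12 to 15 mm up: the cover's tabs are caught below them.
- cradle_d: Black test cradle fixed to the bench, 130 x 76 x 8 mm; origin at the centre of its underside. 10 mm end stops and 4 mm side rails keep chassis_d from sliding or turning (1.5 mm play) but do not hold it down. The cover in it is free to lift once slid 12 to 35 mm in the chassis's +x direction (2 mm side play; clear after rising 40 mm).
- chassis_d: Converter chassis (inner part, 0.3 kg) loose in cradle_d, 91 x 38 x 40 mm; origin at the centre of its underside. Black terminal block (42 mm high, three screws) beyond the cover at its -x end; the cover stops against it after some 2 mm. Two lugs 12 mm long stick out 5 mm from each long side, at x = -30 and +30 mm, 12 to 15 mm up: the cover's tabs are caught below them.
- cover_a_mid (a point): Perforated bare-metal cover over chassis_a (x axes alike), or None if that converter is open. Its 8 mm tabs, at the bottom at x = -30 and +30 mm, hook under the lugs: lifted straight it drags the chassis along. U-channel, 92 (x) x 57 (y) x 36 mm high, 0.12 kg; walls 2.5 mm, 41 mm free between the tabs. The point is its centre, 16 mm below the roof's underside.
- cover_b_mid (a point): Perforated bare-metal cover over chassis_b (x axes alike), or None if that converter is open. Its 8 mm tabs, at the bottom at x = -30 and +30 mm, hook under the lugs: lifted straight it drags the chassis along. U-channel, 92 (x) x 57 (y) x 36 mm high, 0.12 kg; walls 2.5 mm, 41 mm free between the tabs. The point is its centre, 16 mm below the roof's underside.
- cover_c_mid (a point): Perforated bare-metal cover over chassis_c (x axes alike), or None if that converter is open. Its 8 mm tabs, at the bottom at x = -30 and +30 mm, hook under the lugs: lifted straight it drags the chassis along. U-channel, 92 (x) x 57 (y) x 36 mm high, 0.12 kg; walls 2.5 mm, 41 mm free between the tabs. The point is its centre, 16 mm below the roof's underside.
- cover_d_mid (a point): Perforated bare-metal cover over chassis_d (x axes alike), or None if that converter is open. Its 8 mm tabs, at the bottom at x = -30 and +30 mm, hook under the lugs: lifted straight it drags the chassis along. U-channel, 92 (x) x 57 (y) x 36 mm high, 0.12 kg; walls 2.5 mm, 41 mm free between the tabs. The point is its centre, 16 mm below the roof's underside.
- cover_e_mid (a point): Same kind of cover, standing loose on the mat, open side down. U-channel, 92 (x) x 57 (y) x 36 mm high, 0.12 kg; walls 2.5 mm, 41 mm free between the tabs. The point is its centre, 16 mm below the roof's underside.
- bar_top (a point): Hanging bar fixed to the bench on two posts at its ends: aluminium profile 25 mm wide (x), 580 mm long (y), 50 mm tall; the point is the middle of its top face, 115 mm above the bench. There is room for five covers one behind the other, each astride the bar with its roof on the top face and its length along the bar.
- supply: Beige switch box of the bench supply, 110 (x) x 100 (y) x 45 mm, fixed to the bench; origin at the centre of its underside. The lever pivots in the middle of its top, 67 mm above the bench, and swings in the x-z plane of the box.
- switch (a joint): Lever of the bench supply: 1.0 rad = on (leaning to the box's +x side, 0.5 rad past upright), 0 = off (leaning to its -x side). It stays where it is left; a push of about 1 N at the ball moves it.
- switch_tip (a point): Centre of the red ball (26 mm across) on the end of the lever, 80 mm from the pivot.
- tape_ref (a point): Bystander, leave alone: roll of yellow tape lying flat, 90 mm across, 18 mm high (point on its underside or middle).
- driver_ref (a point): Bystander, leave alone: orange-handled screwdriver lying beyond the bar (point on its underside or middle).
- capacitor_ref (a point): Bystander, leave alone: blue capacitor standing on end, 25 mm across, 40 mm high (point on its underside or middle).
- heatsink_ref (a point): Bystander, leave alone: black finned heat sink, 50 x 40 x 28 mm (point on its underside or middle).
- board_ref (a point): Bystander, leave alone: loose green circuit board, 90 x 70 mm, 19 mm high with its yellow part, lying below the bar (point on its underside or middle).
- flux_ref (a point): Bystander, leave alone: small jar with a white cap, 36 mm across, 70 mm high (point on its underside or middle).
There are look-alikes about, which are no part of the job. What is shaped like the part that bears cover_b_mid but brown or pink is not meant.

How it is judged:
On the way, in this order (a step that is already met when the one before it is completed fails the run):
1. the bench supply is switched off (lever below 0.15) (value of joint switch below 0.15 rad), for 0.2 s.
2. with the supply still off, every cover that is present hangs astride the bar (value of joint switch below 0.2 rad and x of cover_a_mid in the frame of bar_top between -0.015 and 0.015 m and y of cover_a_mid in the frame of bar_top between -0.25 and 0.25 m and z of cover_a_mid in the frame of bar_top between -0.024 and -0.008 m and angle between the x axis of each of cover_a_mid, cover_b_mid, cover_c_mid, cover_d_mid, cover_e_mid and the y axis of bar_top, either way round below 0.2 rad and angle between each of cover_a_mid, cover_b_mid, cover_c_mid, cover_d_mid, cover_e_mid's own z axis and vertical below 0.25 rad and x of cover_b_mid in the frame of bar_top between -0.015 and 0.015 m and y of cover_b_mid in the frame of bar_top between -0.25 and 0.25 m and z of cover_b_mid in the frame of bar_top between -0.024 and -0.008 m and x of cover_c_mid in the frame of bar_top between -0.015 and 0.015 m and y of cover_c_mid in the frame of bar_top between -0.25 and 0.25 m and z of cover_c_mid in the frame of bar_top between -0.024 and -0.008 m and x of cover_d_mid in the frame of bar_top between -0.015 and 0.015 m and y of cover_d_mid in the frame of bar_top between -0.25 and 0.25 m and z of cover_d_mid in the frame of bar_top between -0.024 and -0.008 m and x of cover_e_mid in the frame of bar_top between -0.015 and 0.015 m and y of cover_e_mid in the frame of bar_top between -0.25 and 0.25 m and z of cover_e_mid in the frame of bar_top between -0.024 and -0.008 m), for 0.3 s.
3. the bench supply is switched on again (lever above 0.85) (value of joint switch above 0.85 rad), for 0.2 s.
At the end, for the whole second after the job is handed in: All covers hang astride the bar: roof on its top face (8 mm), within 15 mm of its middle line and 250 mm of its middle, along it within 0.2 rad, upright within 0.25 rad; each chassis sits in its cradle (within 5 mm, upright within 0.08 rad); lever above 0.85 (x of cover_a_mid in the frame of bar_top between -0.015 and 0.015 m and y of cover_a_mid in the frame of bar_top between -0.25 and 0.25 m and z of cover_a_mid in the frame of bar_top between -0.024 and -0.008 m and angle between the x axis of each of cover_a_mid, cover_b_mid, cover_c_mid, cover_d_mid, cover_e_mid and the y axis of bar_top, either way round below 0.2 rad and angle between each of cover_a_mid, cover_b_mid, cover_c_mid, cover_d_mid, cover_e_mid's own z axis and vertical below 0.25 rad and x of cover_b_mid in the frame of bar_top between -0.015 and 0.015 m and y of cover_b_mid in the frame of bar_top between -0.25 and 0.25 m and z of cover_b_mid in the frame of bar_top between -0.024 and -0.008 m and x of cover_c_mid in the frame of bar_top between -0.015 and 0.015 m and y of cover_c_mid in the frame of bar_top between -0.25 and 0.25 m and z of cover_c_mid in the frame of bar_top between -0.024 and -0.008 m and x of cover_d_mid in the frame of bar_top between -0.015 and 0.015 m and y of cover_d_mid in the frame of bar_top between -0.25 and 0.25 m and z of cover_d_mid in the frame of bar_top between -0.024 and -0.008 m and x of cover_e_mid in the frame of bar_top between -0.015 and 0.015 m and y of cover_e_mid in the frame of bar_top between -0.25 and 0.25 m and z of cover_e_mid in the frame of bar_top between -0.024 and -0.008 m and z of chassis_a in the frame of cradle_a between 0.004 and 0.013 m and angle between each of chassis_a, chassis_b, chassis_c, chassis_d's own z axis and vertical below 0.08 rad and z of chassis_b in the frame of cradle_b between 0.004 and 0.013 m and z of chassis_c in the frame of cradle_c between 0.004 and 0.013 m and z of chassis_d in the frame of cradle_d between 0.004 and 0.013 m and value of joint switch above 0.85 rad); the robot touches nothing.
It fails at once if a chassis is lifted out of its cradle (more than 25 mm) (z of chassis_a in the frame of cradle_a above 0.033 m or z of chassis_b in the frame of cradle_b above 0.033 m or z of chassis_c in the frame of cradle_c above 0.033 m or z of chassis_d in the frame of cradle_d above 0.033 m).
It fails at once if a cover is lifted off its chassis while the supply is on (value of joint switch above 0.5 rad and ((z of cover_a_mid in the frame of chassis_a between 0.044 and 0.085 m and horizontal distance between cover_a_mid and chassis_a below 0.04 m) or (z of cover_b_mid in the frame of chassis_b between 0.044 and 0.085 m and horizontal distance between cover_b_mid and chassis_b below 0.04 m) or (z of cover_c_mid in the frame of chassis_c between 0.044 and 0.085 m and horizontal distance between cover_c_mid and chassis_c below 0.04 m) or (z of cover_d_mid in the frame of chassis_d between 0.044 and 0.085 m and horizontal distance between cover_d_mid and chassis_d below 0.04 m))).
It fails at once if one of the other things on the bench is disturbed (moved more than 40 mm) (distance of any of tape_ref, driver_ref, capacitor_ref, heatsink_ref, board_ref, flux_ref from where it was at the start of the episode above 0.04 m).
Of cover_a, cover_b, cover_c, cover_d only 3 to 4 are there at a start; the rules pass over those that are not, and their reading is None.
At some moment in a run one of cover_e may be knocked a few centimetres aside while the robot is not near it.
Once in a run the grip may slacken for a moment while it holds something.
It also fails if it takes over 192 s, if anything falls off the work surface, if the arm or the gripper's body presses on something with over 40 N, if the wrist force passes 120 N, or if a joint passes its speed limit or range.

## Robot

A 6-joint arm with a two-finger parallel gripper is mounted at the origin on the work surface. World frame = base frame: x ahead of the robot, y to its left, z up, the work surface at z = 0. Lengths are in m, angles in rad, forces in N, time in s.
With the tool pointing down it reaches from about 0.3 to 0.85 m from the base axis. Payload 5.4 kg.
Tool frame: the origin (TCP) lies at the very end of the fingers, on their centre line; the grasp point (between the pads) lies 19 mm behind it; z points along the fingers, y is the line along which they close (so a half turn about z gives the same grasp; the last joint's range is limited). The gripper opens to 85 mm and grips with 20 to 120 N. Pads are 22 mm wide; open, the fingers measure 114 mm over their backs; the gripper's body (76 mm by 85 mm) begins 54 mm behind the grasp point. The pads swing forward as they close: fully open they stand 13 mm farther back than shut.
Start: joints at [-1.469, 0.158, 1.597, -0, 1.386, -0.21], TCP at [0.176, -0.547, 0.231] pointing down, gripper open.
Joint ranges: [-2.91, 2.91], [-0.94, 2.29], [0.18, 2.7], [-1.29, 4.43], [0.17, 2.64], [-3, 3]. Speed limits (rad/s): [2.57, 2.57, 3.14, 3.14, 3.14, 3.14].

## Interface

Orientations are given as a rotation vector (axis times angle).
In Python, from bench import env gives the robot as it stands. The module is installed in compiled form; this text tells all that it offers.
- The arm moves only by the shell command python3 -m crank 'ROWS'. ROWS is JSON, a list of rows, each an object with "grip": the opening, from -1 (shut) to 1 (fully open); "slide": the shift along the tool's x, y, z each as a share of 0.15 m, from -1 to 1, a list of three; "rotation": the turn, a rotation vector about the tool's x, y, z each as a share of 2 pi rad, from -1 to 1, a list of three. A call has 1 to 12 rows; each row is the pose to reach, as a shift and turn from the pose commanded when the call began, along the tool's axes at that moment, turning the shorter way round; what a row does not reach only later rows make up. A row lasts 1/12 s, in which the tool goes at most 41.7 mm and 7.16 degrees, less where a joint would pass 70% of its speed; a pose out of reach is approached as far as the arm can. A call with a number of a shift or a turn outside -1 to 1 is refused whole. A call with a gripper value outside its range is refused whole. The fingers move at their own pace and stop on an object; the grip force is fixed at half the most. Time passes only in rows, so rows that repeat a pose let the fingers close. It gives the time, the measured TCP pose, the force, the opening and the grip force at its end, in the units of the state.
- env.get_obs(): the state, without advancing time (a new reading comes with each control period).
- env.camera(name): name is "side" or "top" or "wrist"; returns a dict with "frame" (400x640x3 uint8, blue, green, red), "vertical_fov" (degrees; the focal length in pixels is half the picture's height over the tangent of half this angle, whatever the lens; pixels are square), "cx", "cy" (the principal point, pixels), "pose" (4x4, takes a point from camera to world coordinates). Camera axes: x right, y up, looking along -z (the intrinsics and any distortion apply to the point x, -y, -z); pixel columns grow to the right and rows downward; lengths in m; the calibration is good to about 2 mm. A picture is of the moment at which its call begins. There is no depth.
- env.job_done(): hands the job in; it is judged then, once.
Trained networks look in a picture, given as the dict that the camera call returned (one of the last four; its "shot" number tells which), for a name from the list of things; names that differ only in an ending like _2 or _b are one class to them, and where a whole thing is asked for, a point or a joint stands for the part that bears it (a point fixed in the world has none). Each returns a list of dicts, best first, with "p" (0 to 1); they miss things now and then, are a little off and sometimes report something else, mostly with a low value. They report only what shows in the picture. A call takes as long as a camera call. They do not tell look-alikes from the thing itself.
- env.boxes_of(name, picture): "rect" ([left, top, right, bottom] in pixels, round what is visible of it).
The state is a dict: "clock": time; "q": joint angles; "qd": joint speeds; "joint_efforts": joint torques, N m; "ee_pos": TCP position; "orientation": TCP orientation; "wrist_force": force on the tool from outside, world axes, zero at the start; "ft_torque": the same for the moment, N m; "opening": finger opening in m; "grasp_force": force on a finger pad.
Only numpy, scipy, OpenCV 4.12 (cv2) and the standard library are available. Lean on these libraries where they do the work, as an engineer would, in place of code of your own. Each camera call takes 0.05 s, during which the arm holds its last target. There are 200 camera calls.

## Working session

There is one attempt and no reset: what is moved stays moved. The work goes in short steps, Python scripts to look and compute and a shell command to move; the robot and the scene stay as the last step left them, time stands still between calls to the robot, and variables do not carry over. Pictures are saved under pics/ and viewed, at most 14 in all, crops included, and the job is handed in when it is done.

```bash
mkdir -p pics; cat > h.py <<'E'
import numpy as np, cv2
from scipy.spatial.transform import Rotation as R
from bench import env
def K(c):
    h,w=c['frame'].shape[:2]; f=h/2/np.tan(np.radians(c['vertical_fov'])/2); return f,c['cx'],c['cy']
def ray(c,u,v):
    f,cx,cy=K(c); T=np.array(c['pose']); d=T[:3,:3]@np.array([(u-cx)/f,-(v-cy)/f,-1]); return T[:3,3],d
def atz(c,u,v,z):
    o,d=ray(c,u,v); return o+d*(z-o[2])/d[2]
def proj(c,p):
    f,cx,cy=K(c); T=np.array(c['pose']); q=T[:3,:3].T@(np.array(p)-T[:3,3]); return cx+f*q[0]/-q[2], cy-f*q[1]/-q[2]
E
python3 - <<'E'
from h import *
np.set_printoptions(precision=4,suppress=True)
for n in ['top','side']:
    c=env.camera(n); cv2.imwrite(f'pics/{n}0.png',c['frame']); print(n,{k:v for k,v in c.items() if k not in('frame',)})
    for o in ['cover_a_mid','chassis_a','cradle_a','supply','switch','switch_tip','tape_ref','capacitor_ref','heatsink_ref','board_ref','flux_ref','driver_ref']:
        try: print(o,[(np.round(b['rect']).astype(int).tolist(),round(b['p'],2)) for b in env.boxes_of(o,c)])
        except Exception as e: print(o,e)
print(env.get_obs())
E
```

```text
top {'vertical_fov': 56.33602195357987, 'cx': 319.65419221349583, 'cy': 199.85585877046847, 'pose': array([[-0.0324,  0.9757, -0.2166,  0.2747],
       [-0.9995, -0.0325,  0.0028,  0.0134],
       [-0.0043,  0.2165,  0.9763,  1.1457],
       [ 0.    ,  0.    ,  0.    ,  1.    ]]), 'shot': 1}
cover_a_mid [([336, 201, 364, 239], 0.6)]
chassis_a [([290, 149, 312, 176], 0.62), ([234, 201, 247, 207], 0.39)]
cradle_a [([391, 195, 414, 240], 0.87), ([330, 201, 367, 248], 0.83), ([284, 198, 309, 244], 0.75), ([226, 206, 256, 248], 0.57), ([442, 151, 461, 170], 0.43), ([392, 201, 418, 229], 0.3)]
supply [([331, 205, 368, 247], 0.64), ([434, 184, 474, 230], 0.56)]
switch [([460, 183, 472, 202], 0.7)]
switch_tip [([291, 199, 308, 235], 0.42)]
tape_ref [([341, 172, 366, 190], 0.53)]
capacitor_ref [([271, 136, 284, 158], 0.64)]
heatsink_ref [([274, 136, 280, 158], 0.52)]
board_ref [([290, 148, 314, 178], 0.55), ([392, 201, 415, 228], 0.41)]
flux_ref [([440, 154, 459, 168], 0.52), ([333, 200, 368, 248], 0.39), ([456, 184, 472, 206], 0.19)]
driver_ref [([333, 103, 346, 153], 0.68), ([289, 148, 313,
[... 882 characters left out ...]
.28)]
board_ref [([263, 214, 292, 233], 0.71), ([251, 176, 277, 194], 0.5)]
flux_ref [([363, 134, 371, 159], 0.7)]
driver_ref [([262, 269, 313, 320], 0.75), ([251, 177, 301, 209], 0.52), ([261, 212, 293, 236], 0.33)]
{'clock': 1.3, 'q': array([-1.4691,  0.1584,  1.597 , -0.    ,  1.3862, -0.2101]), 'qd': array([ 0.0011, -0.0005,  0.0018,  0.0006,  0.0011,  0.0007]), 'joint_efforts': array([  0.001 , -39.601 , -33.1695,  -0.0003,   0.0006,  -0.    ]), 'ee_pos': array([ 0.1764, -0.5473,  0.2313]), 'orientation': array([-3.1035, -0.4878,  0.    ]), 'wrist_force': array([-0.2117, -0.2014,  0.2924]), 'ft_torque': array([0.0314, 0.014 , 0.0265]), 'grasp_force': 0.0, 'opening': 0.08537917901416667}
```

```bash
python3 - <<'E'
import cv2
a=cv2.imread('pics/top0.png'); b=cv2.imread('pics/side0.png')
cv2.imwrite('pics/top0c.png',cv2.resize(a[90:290,200:500],(800,533),interpolation=cv2.INTER_CUBIC))
cv2.imwrite('pics/side0c.png',cv2.resize(b[100:400,150:550],(800,600),interpolation=cv2.INTER_CUBIC))
E
```

```text
(no output)
```

View pics/top0c.png

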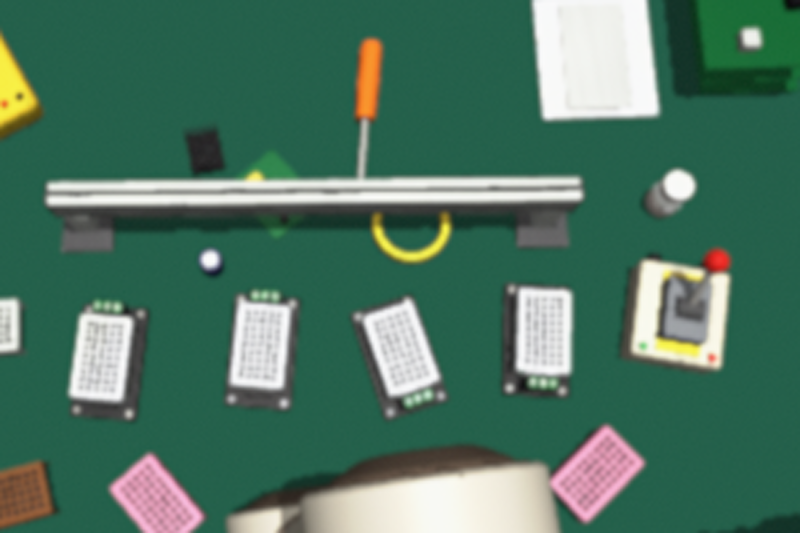

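View pics/side0c.png

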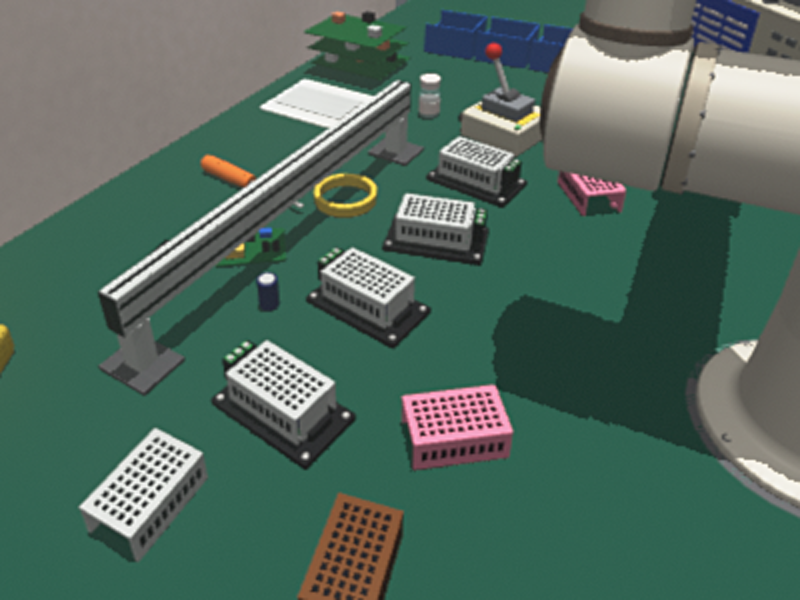

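```bash
python3 - <<'E'
from h import *
np.set_printoptions(precision=4,suppress=True)
c=env.camera('top'); im=c['frame'].astype(int)
z=lambda u,v:(u/2.6667+200,v/2.6667+90)
# white roofs
m=((im.min(2)>165)&(im.max(2)-im.min(2)<30)).astype(np.uint8)
m=cv2.morphologyEx(m,cv2.MORPH_CLOSE,np.ones((5,5)))
n,l,s,ce=cv2.connectedComponentsWithStats(m)
for i in range(1,n):
    if s[i,4]<250: continue
    r=cv2.minAreaRect(np.argwhere(l==i)[:,::-1].astype(np.float32))
    b=cv2.boxPoints(r); P=np.array([atz(c,u,v,.05)[:2] for u,v in b]); 
    e=[P[1]-P[0],P[2]-P[1]]; L=max(e,key=np.linalg.norm)
    print(s[i],P.mean(0),[np.linalg.norm(x) for x in e],'ang',np.degrees(np.arctan2(L[1],L[0])))
print('ball',atz(c,*z(716,260),.137))
for p in [(642,262),(732,275),(718,368),(630,355)]: print('box',atz(c,*z(*p),.045))
for p in [(47,188),(581,183)]: print('bar top',atz(c,*z(*p),.115))
for n,p,h in [('cap',(210,257),.04),('tape',(412,225),.01),('flux',(678,183),.07),('sink',(205,150),.028)]: print(n,atz(c,*z(*p),h))
s=env.camera('side')
o1,d1=ray(c,*z(716,260));o2,d2=ray(s,150+493/2,100+50/2)
A=np.c_[d1,-d2];t=np.linalg.lstsq(A,o2-o1,rcond=None)[0];print('ball tri',o1+d1*t[0],o2+d2*t[1])
w=env.camera('wrist');print(np.array(w['pose']),w['vertical_fov'],w['cx'],w['cy'])
E
```

```text
[ 571   36   69   34 1511] [ 0.9822 -0.9416] [np.float64(0.22469163593757815), np.float64(0.12348491977783169)] ang -92.0336379748982
[ 312   40  114   38 3144] [ 0.9856 -0.1661] [np.float64(0.3770492626725032), np.float64(0.12970148468189294)] ang -89.33327439575488
[  64   48  111   38 2719] [0.9853 0.6506] [np.float64(0.3659175664498075), np.float64(0.12915185495954903)] ang -89.17204202817534
[ 400   88   47   47 1969] [ 0.7963 -0.3263] [np.float64(0.1443365644780546), np.float64(0.15650720917625258)] ang 176.09140808860207
[ 218  136  200   31 1756] [0.6733 0.0124] [np.float64(0.621575321918451), np.float64(0.09656861886931994)] ang -91.35653258754107
[437 188  20  37 302] [ 0.4871 -0.3676] [np.float64(0.10931489993099058), np.float64(0.049617200454133197)] ang -10.657791665641186
[394 198  20  36 654] [ 0.4623 -0.2375] [np.float64(0.057042921366041326), np.float64(0.10579713215131874)] ang 175.0505837032211
[286 200  24  36 657] [0.4662 0.0778] [np.float64(0.1041398522407063), np.float64(0.06116749138732051)] ang -7.0477650792333515
[176 202  31  22 590] [0.492  0.3955] [np.flo
[... 766 characters left out ...]
 1195] [0.0473 0.0628] [np.float64(0.07773687067856773), np.float64(0.15253570635835162)] ang 178.13363400178773
ball [ 0.5198 -0.4045  0.137 ]
box [ 0.5427 -0.3583  0.045 ]
box [ 0.5241 -0.4586  0.045 ]
box [ 0.4187 -0.4302  0.045 ]
box [ 0.4365 -0.334   0.045 ]
bar top [0.6299 0.3021 0.115 ]
bar top [ 0.616  -0.2776  0.115 ]
cap [0.5663 0.1338 0.04  ]
tape [ 0.6054 -0.1027  0.01  ]
flux [ 0.6272 -0.4     0.07  ]
sink [0.701 0.14  0.028]
ball tri [ 0.5194 -0.4038  0.1387] [ 0.5183 -0.4042  0.1386]
[[ 0.3072  0.9162  0.2572  0.2415]
 [-0.9516  0.2958  0.0832 -0.5248]
 [ 0.0002 -0.2703  0.9628  0.3741]
 [ 0.      0.      0.      1.    ]] 58.053470486207715 327.9918149450113 193.82426033792643
```

```bash
cat >> h.py <<'E'
def Rd(yaw):
    c,s=np.cos(yaw),np.sin(yaw); return np.array([[c,s,0],[s,-c,0],[0,0,-1.]])
def plan(p,yawdeg,half=True,frm=None,fyaw=None):
    """share units for moves: tool-axis slide and rotation; returns new (p,yaw)"""
    o=env.get_obs(); p0=np.array(o['ee_pos']) if frm is None else np.array(frm)
    Rc=R.from_rotvec(o['orientation']).as_matrix() if fyaw is None else Rd(np.radians(fyaw))
    if half:
        y0=np.degrees(np.arctan2(Rc[1,0],Rc[0,0])); yawdeg=y0+(yawdeg-y0+90)%180-90
    sl=Rc.T@(np.array(p)-p0)/.15; rv=R.from_matrix(Rc.T@Rd(np.radians(yawdeg))).as_rotvec()/(2*np.pi)
    print('slide',sl.round(4),'rot',rv.round(4),'rows',round(max(np.linalg.norm(sl)*.15/.0417,np.linalg.norm(rv)*360/7.16),1),'yaw',round(yawdeg,1))
    return np.array(p),yawdeg
E
python3 - <<'E'
from h import *
plan([.557,-.413,.231],-13.5,half=False)
E
```

```text
slide [ 2.6898e+00 -7.3600e-02  2.1000e-03] rot [-0.     -0.      0.0871] rows 9.7 yaw -13.5
```

```bash
python3 -m crank '[{"grip":-1,"slide":[0.9,-0.025,0],"rotation":[0,0,0.03]},{"grip":-1,"slide":[0.9,-0.025,0],"rotation":[0,0,0.03]},{"grip":-1,"slide":[0.9,-0.025,0],"rotation":[0,0,0.03]},{"grip":-1,"slide":[0.9,-0.025,0],"rotation":[0,0,0.03]}]'
python3 -m crank '[{"grip":-1,"slide":[0.88,-0.19,0],"rotation":[0,0,0.03]},{"grip":-1,"slide":[0.88,-0.19,0],"rotation":[0,0,0.03]},{"grip":-1,"slide":[0.88,-0.19,0],"rotation":[0,0,0.03]},{"grip":-1,"slide":[0.88,-0.19,0],"rotation":[0,0,0.03]}]'
python3 - <<'E'
from h import *
plan([.557,-.413,.231],-13.5,half=False)
plan([.557,-.413,.122],-13.5,half=False)
E
```

```text
clock: 1.78
ee_pos: [0.308, -0.5001, 0.2314]
orientation: [-3.135, -0.199, -0.004]
wrist_force: [-0.1, 0.1, 0.7]
opening: 0.0386
grasp_force: 0.0
clock: 2.12
ee_pos: [0.4355, -0.4553, 0.2313]
orientation: [-3.139, 0.096, -0.003]
wrist_force: [0.6, 0.8, -0.0]
opening: 0.0
grasp_force: 0.0
slide [ 0.7913 -0.3309  0.0035] rot [-0.0002 -0.0003  0.0278] rows 3.1 yaw -13.5
slide [ 0.79   -0.3303  0.7302] rot [-0.0002 -0.0003  0.0278] rows 4.0 yaw -13.5
```

```bash
python3 -m crank '[{"grip":-1,"slide":[0.79,-0.33,0],"rotation":[0,0,0.028]},{"grip":-1,"slide":[0.79,-0.33,0],"rotation":[0,0,0.028]},{"grip":-1,"slide":[0.79,-0.33,0],"rotation":[0,0,0.028]},{"grip":-1,"slide":[0.79,-0.33,0.4],"rotation":[0,0,0.028]},{"grip":-1,"slide":[0.79,-0.33,0.73],"rotation":[0,0,0.028]},{"grip":-1,"slide":[0.79,-0.33,0.73],"rotation":[0,0,0.028]},{"grip":-1,"slide":[0.79,-0.33,0.73],"rotation":[0,0,0.028]}]'
python3 - <<'E'
from h import *
c=env.camera('side'); cv2.imwrite('pics/sw1.png',cv2.resize(c['frame'][80:230,330:530],(800,600),interpolation=cv2.INTER_CUBIC))
# end: finger centre when ball at -36mm plus 24
d=np.array([np.cos(np.radians(-13.5)),np.sin(np.radians(-13.5))])
for a in (-.012,-.008):plan([*(np.array([.4805,-.395])+d*a),.122],-13.5)
E
```

```text
clock: 2.7
ee_pos: [0.5489, -0.4125, 0.113]
orientation: [-3.11, 0.376, 0.018]
wrist_force: [-1.4, -0.4, -1.5]
opening: -0.0003
grasp_force: 0.0
slide [-0.563  -0.0133 -0.0262] rot [-0.0007  0.0012 -0.0008] rows 2.0 yaw -13.5
slide [-0.5363 -0.0135 -0.0264] rot [-0.0007  0.0012 -0.0008] rows 1.9 yaw -13.5
```

View pics/sw1.png

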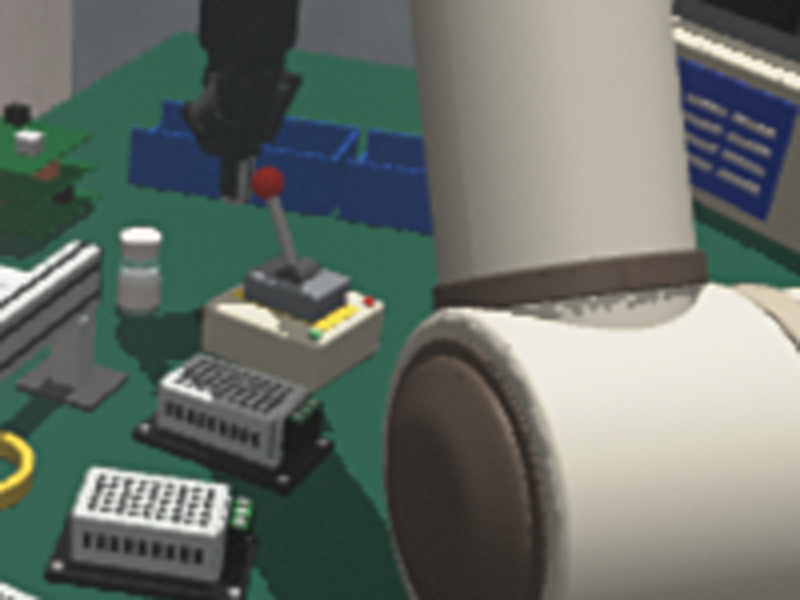

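```bash
python3 -m crank '[{"grip":-1,"slide":[-0.14,0,0],"rotation":[0,0,0]},{"grip":-1,"slide":[-0.28,0,0],"rotation":[0,0,0]},{"grip":-1,"slide":[-0.42,0,0],"rotation":[0,0,0]},{"grip":-1,"slide":[-0.52,0,0],"rotation":[0,0,0]},{"grip":-1,"slide":[-0.56,0,0],"rotation":[0,0,0]},{"grip":-1,"slide":[-0.56,0,0],"rotation":[0,0,0]},{"grip":-1,"slide":[-0.56,0,0],"rotation":[0,0,0]}]'
python3 - <<'E'
from h import *
t=env.camera('top');c=env.camera('side')
def red(c):
    i=c['frame'].astype(int); m=(i[...,2]>130)&(i[...,1]<70)&(i[...,0]<70)
    n,l,s,ce=cv2.connectedComponentsWithStats(m.astype(np.uint8)); k=1+np.argsort(-s[1:,4])[:3]; return [(ce[j].round(1),s[j,4]) for j in k]
print(red(t),red(c))
o2,d2=ray(c,*red(c)[0][0])
# intersect with box xz plane
n=np.array([np.sin(np.radians(13.5)),np.cos(np.radians(13.5)),0]);pv=np.array([.4805,-.395,.067])
P=o2+d2*((pv-o2)@n)/(d2@n);v=P-pv;print(P,np.linalg.norm(v),'joint',.5+np.arctan2(v[0]*.972-v[1]*.233,v[2]))
cv2.imwrite('pics/sw2.png',cv2.resize(c['frame'][80:230,330:530],(800,600)))
print(env.get_obs()['ee_pos'],env.get_obs()['wrist_force'])
E
```

```text
clock: 3.33
ee_pos: [0.4719, -0.3973, 0.124]
orientation: [3.116, -0.378, 0.004]
wrist_force: [-0.6, 0.4, 0.4]
opening: 0.0001
grasp_force: 0.0
[] [(array([127.5, 286. ]), np.int32(8)), (array([416.4, 129.1]), np.int32(7)), (array([137.5, 271.5]), np.int32(6))]
[ 8.368021   -2.28862625 -6.68257235] 10.552513199835047 joint 2.7650249554386876
[ 0.47208686 -0.39680362  0.12293101] [ 0.29282031  0.27449548 -0.20900069]
```

```bash
python3 -m crank '[{"grip":-1,"slide":[0.1,0,0],"rotation":[0,0,0]},{"grip":-1,"slide":[0.1,0,-0.4],"rotation":[0,0,0]},{"grip":-1,"slide":[0.1,0,-0.8],"rotation":[0,0,0]},{"grip":0,"slide":[0.1,0,-0.8],"rotation":[0,0,0]}]'
python3 - <<'E'
from h import *
c=env.camera('side');cv2.imwrite('pics/sw2.png',cv2.resize(c['frame'][80:230,330:530],(800,600)))
w=env.camera('wrist');cv2.imwrite('pics/sw2w.png',w['frame'])
E
```

```text
clock: 3.77
ee_pos: [0.4865, -0.3996, 0.2435]
orientation: [-3.119, 0.376, -0.0]
wrist_force: [0.0, -0.6, 0.4]
opening: 0.0104
grasp_force: 0.0
```

View pics/sw2w.png

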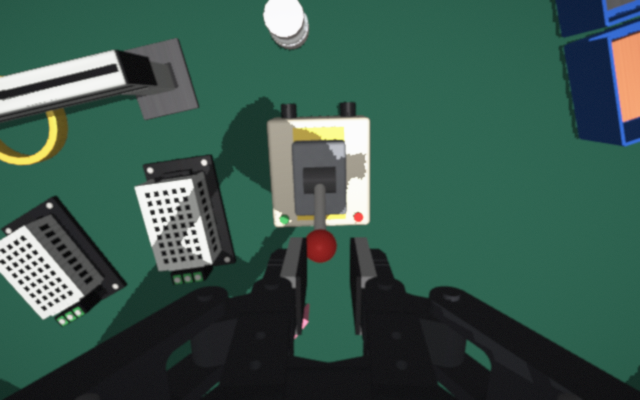

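```bash
python3 - <<'E'
from h import *
np.set_printoptions(precision=4,suppress=True)
c=env.camera('wrist')
B=np.array([atz(c,u,v,.045) for u,v in [(270,120),(370,118),(370,224),(274,226)]]);print(B,B.mean(0))
x=(B[0]+B[1]-B[2]-B[3])/2;a=np.arctan2(x[1],x[0]);print(np.degrees(a))
pv=B.mean(0);pv[2]=.067;n=np.array([-np.sin(a),np.cos(a),0])
o,d=ray(c,321,246)
# sphere intersection with 80mm
for j in (0,.07,.15,.25):
    p=pv+.08*np.array([np.cos(a)*np.sin(j-.5),np.sin(a)*np.sin(j-.5),np.cos(j-.5)]);print(j,p,proj(c,p))
E
```

```text
[[ 0.5465 -0.3607  0.045 ]
 [ 0.5256 -0.4535  0.045 ]
 [ 0.4211 -0.4313  0.045 ]
 [ 0.4428 -0.335   0.045 ]] [ 0.484  -0.3951  0.045 ]
-12.965923022438647
0 [ 0.4466 -0.3865  0.1372] (np.float64(320.91744168065065), np.float64(247.44599153095166))
0.07 [ 0.4515 -0.3877  0.1397] (np.float64(320.76408225460887), np.float64(242.66302715219015))
0.15 [ 0.4573 -0.389   0.1421] (np.float64(320.5846163483457), np.float64(236.56915632511019))
0.25 [ 0.4647 -0.3907  0.1445] (np.float64(320.35664184413986), np.float64(228.06853604489274))
```

```bash
cat >> h.py <<'E'
def roofs(c,z,amin=1500,dbg=None):
    im=c['frame'].astype(int); m=((im.min(2)>150)&(im.max(2)-im.min(2)<30)).astype(np.uint8)
    m=cv2.morphologyEx(m,cv2.MORPH_CLOSE,np.ones((9,9)))
    m=cv2.morphologyEx(m,cv2.MORPH_OPEN,np.ones((9,9)))
    n,l,s,ce=cv2.connectedComponentsWithStats(m); out=[]
    for i in range(1,n):
        if s[i,4]<amin: continue
        pts=np.argwhere(l==i)[:,::-1].astype(np.float64)
        W=np.array([atz(c,u,v,z)[:2] for u,v in pts[::3]])*1000
        r=cv2.minAreaRect(W.astype(np.float32)); b=cv2.boxPoints(r)/1000; e=[b[1]-b[0],b[2]-b[1]]
        L=max(e,key=np.linalg.norm); a=np.degrees(np.arctan2(L[1],L[0])); a=(a+90)%180-90
        out.append((b.mean(0),a,sorted(r[1]),s[i,:5].tolist()))
    return out
E
python3 - <<'E'
from h import *
plan([.40,-.232,.24],-5)
E
```

```text
slide [-0.8394 -0.9588  0.0345] rot [ 0.001  -0.0011 -0.0244] rows 4.6 yaw -5.0
```

```bash
python3 -m crank '[{"grip":1,"slide":[-0.84,-0.96,0],"rotation":[0,0,-0.024]},{"grip":1,"slide":[-0.84,-0.96,0],"rotation":[0,0,-0.024]},{"grip":1,"slide":[-0.84,-0.96,0],"rotation":[0,0,-0.024]},{"grip":1,"slide":[-0.84,-0.96,0],"rotation":[0,0,-0.024]},{"grip":1,"slide":[-0.84,-0.96,0],"rotation":[0,0,-0.024]},{"grip":1,"slide":[-0.84,-0.96,0],"rotation":[0,0,-0.024]},{"grip":1,"slide":[-0.84,-0.96,0],"rotation":[0,0,-0.024]}]'
python3 - <<'E'
from h import *
c=env.camera('wrist');cv2.imwrite('pics/c1.png',c['frame'])
for r in roofs(c,.0505): print(r)
E
```

```text
clock: 4.5
ee_pos: [0.3974, -0.2286, 0.2409]
orientation: [-3.138, 0.139, 0.001]
wrist_force: [-0.7, 0.5, 0.6]
opening: 0.0852
grasp_force: 0.0
(array([ 0.48430777, -0.35284948], dtype=float32), np.float32(-10.679794), [24.692790985107422, 92.45185852050781], [442, 0, 47, 113, 2990])
(array([ 0.4672568 , -0.23711699], dtype=float32), np.float32(-6.2679214), [57.37904739379883, 93.59664916992188], [300, 33, 67, 111, 6566])
(array([ 0.44784385, -0.07746983], dtype=float32), np.float32(16.303146), [57.754859924316406, 105.51764678955078], [107, 63, 97, 120, 6737])
(array([0.45579475, 0.05673474], dtype=float32), np.float32(-18.918251), [24.838674545288086, 96.23446655273438], [0, 77, 28, 103, 1956])
```

View pics/c1.png

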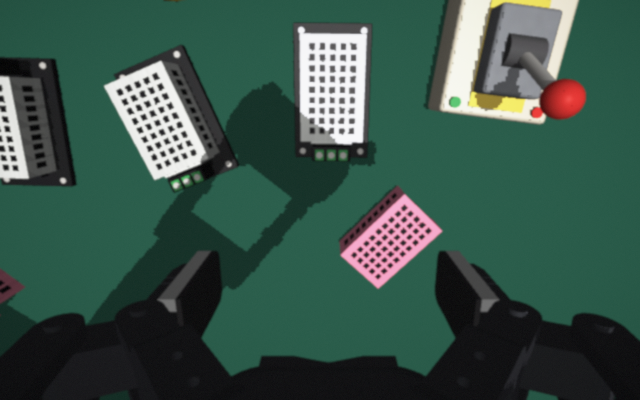

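```bash
python3 - <<'E'
from h import *
plan([.4673,-.2371,.09],-6.3)
E
```

```text
slide [0.4662 0.0085 1.008 ] rot [-0.      0.0001  0.0032] rows 4.0 yaw -6.3
```

```bash
python3 -m crank '[{"grip":1,"slide":[0.466,0.0085,0.3],"rotation":[0,0,0.003]},{"grip":1,"slide":[0.466,0.0085,0.6],"rotation":[0,0,0.003]},{"grip":1,"slide":[0.466,0.0085,1.0],"rotation":[0,0,0.003]},{"grip":1,"slide":[0.466,0.0085,1.0],"rotation":[0,0,0.003]},{"grip":1,"slide":[0.466,0.0085,1.0],"rotation":[0,0,0.003]},{"grip":1,"slide":[0.466,0.0085,1.0],"rotation":[0,0,0.003]}]'
python3 - <<'E'
from h import *
plan([.4673,-.2371,.014],-6.3)
c=env.camera('wrist');cv2.imwrite('pics/c2.png',c['frame'])
E
```

```text
clock: 5.05
ee_pos: [0.4653, -0.2361, 0.0878]
orientation: [-3.132, 0.172, 0.011]
wrist_force: [-0.3, 0.3, 0.2]
opening: 0.0855
grasp_force: 0.0
slide [0.0172 0.0077 0.492 ] rot [-0.0008  0.0011  0.0001] rows 1.8 yaw -6.3
```

View pics/c2.png

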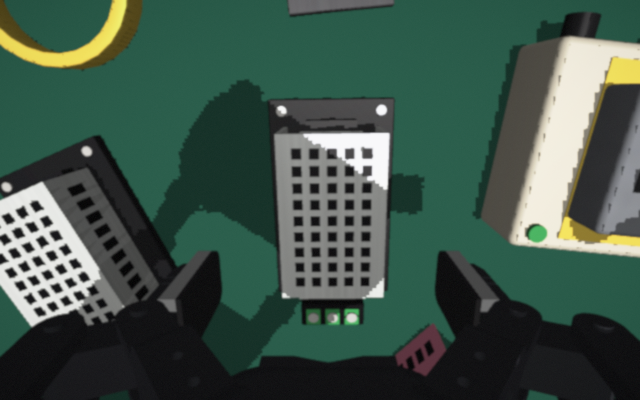

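```bash
python3 -m crank '[{"grip":1,"slide":[0.01,0.005,0.2],"rotation":[0,0,0]},{"grip":1,"slide":[0.01,0.005,0.4],"rotation":[0,0,0]},{"grip":1,"slide":[0.01,0.005,0.49],"rotation":[0,0,0]},{"grip":1,"slide":[0.01,0.005,0.49],"rotation":[0,0,0]},{"grip":-1,"slide":[0.01,0.005,0.49],"rotation":[0,0,0]},{"grip":-1,"slide":[0.01,0.005,0.49],"rotation":[0,0,0]},{"grip":-1,"slide":[0.01,0.005,0.49],"rotation":[0,0,0]},{"grip":-1,"slide":[0.01,0.005,0.49],"rotation":[0,0,0]},{"grip":-1,"slide":[0.01,0.005,0.49],"rotation":[0,0,0]}]'
python3 -m crank '[{"grip":-1,"slide":[0.04,0,0],"rotation":[0,0,0]},{"grip":-1,"slide":[0.08,0,0],"rotation":[0,0,0]},{"grip":-1,"slide":[0.12,0,0],"rotation":[0,0,0]},{"grip":-1,"slide":[0.15,0,0],"rotation":[0,0,0]},{"grip":-1,"slide":[0.15,0,0],"rotation":[0,0,0]},{"grip":-1,"slide":[0.15,0,0],"rotation":[0,0,0]}]'
python3 - <<'E'
from h import *
c=env.camera('wrist');cv2.imwrite('pics/c3.png',c['frame'])
E
```

```text
clock: 5.85
ee_pos: [0.4707, -0.2399, 0.0216]
orientation: [3.134, -0.171, 0.007]
wrist_force: [-0.8, 1.0, 7.4]
opening: 0.056
grasp_force: 62.6
clock: 6.35
ee_pos: [0.4932, -0.2423, 0.0216]
orientation: [3.134, -0.171, 0.007]
wrist_force: [-0.2, -0.5, 4.1]
opening: 0.0559
grasp_force: 63.5
```

View pics/c3.png

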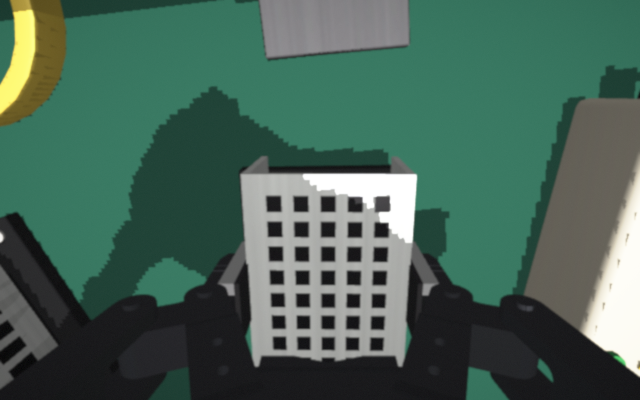

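```bash
python3 -m crank '[{"grip":-1,"slide":[0,0,-0.03],"rotation":[0,0,0]},{"grip":-1,"slide":[0,0,-0.06],"rotation":[0,0,0]},{"grip":-1,"slide":[0,0,-0.08],"rotation":[0,0,0]},{"grip":-1,"slide":[0,0,-0.08],"rotation":[0,0,0]},{"grip":-1,"slide":[0,0,-0.08],"rotation":[0,0,0]}]'
python3 - <<'E'
from h import *
c=env.camera('side');cv2.imwrite('pics/s1.png',cv2.resize(c['frame'][140:240,320:460],(800,571)))
E
```

```text
clock: 6.82
ee_pos: [0.4911, -0.2408, 0.0308]
orientation: [3.137, -0.171, 0.001]
wrist_force: [0.0, -0.5, -0.7]
opening: 0.0559
grasp_force: 63.5
```

View pics/s1.png

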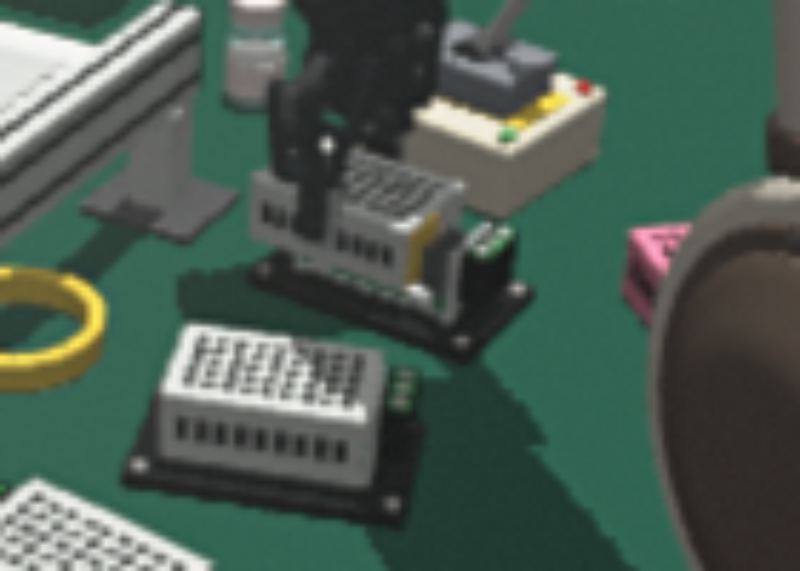

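```bash
python3 -m crank '[{"grip":-1,"slide":[0,0,-0.2],"rotation":[0,0,0]},{"grip":-1,"slide":[0,0,-0.4],"rotation":[0,0,0]},{"grip":-1,"slide":[0,0,-0.65],"rotation":[0,0,0]},{"grip":-1,"slide":[0,0,-0.9],"rotation":[0,0,0]},{"grip":-1,"slide":[0,0,-0.9],"rotation":[0,0,0]}]'
python3 - <<'E'
from h import *
plan([.618,-.193,.168],88.6,half=False)
E
```

```text
clock: 7.28
ee_pos: [0.4949, -0.2437, 0.1738]
orientation: [3.129, -0.171, 0.018]
wrist_force: [1.3, -1.3, 0.8]
opening: 0.0559
grasp_force: 64.5
slide [ 0.7785 -0.4253  0.0448] rot [ 0.0025 -0.0005 -0.2635] rows 13.2 yaw 88.6
```

```bash
python3 -m crank '[{"grip":-1,"slide":[0.39,-0.21,0],"rotation":[0,0,-0.13]},{"grip":-1,"slide":[0.39,-0.21,0],"rotation":[0,0,-0.13]},{"grip":-1,"slide":[0.39,-0.21,0],"rotation":[0,0,-0.13]},{"grip":-1,"slide":[0.39,-0.21,0],"rotation":[0,0,-0.13]},{"grip":-1,"slide":[0.39,-0.21,0],"rotation":[0,0,-0.13]},{"grip":-1,"slide":[0.39,-0.21,0],"rotation":[0,0,-0.13]},{"grip":-1,"slide":[0.78,-0.425,0],"rotation":[0,0,-0.2635]},{"grip":-1,"slide":[0.78,-0.425,0],"rotation":[0,0,-0.2635]},{"grip":-1,"slide":[0.78,-0.425,0],"rotation":[0,0,-0.2635]},{"grip":-1,"slide":[0.78,-0.425,0],"rotation":[0,0,-0.2635]},{"grip":-1,"slide":[0.78,-0.425,0],"rotation":[0,0,-0.2635]},{"grip":-1,"slide":[0.78,-0.425,0],"rotation":[0,0,-0.2635]}]'
python3 -m crank '[{"grip":-1,"slide":[0,0,0],"rotation":[0,0,-0.03]},{"grip":-1,"slide":[0,0,0],"rotation":[0,0,-0.03]},{"grip":-1,"slide":[0,0,0],"rotation":[0,0,-0.03]}]'
python3 - <<'E'
from h import *
plan([.618,-.193,.168],88.6,half=False)
c=env.camera('wrist');cv2.imwrite('pics/b1.png',c['frame'])
E
```

```text
clock: 8.28
ee_pos: [0.614, -0.1897, 0.1642]
orientation: [-2.404, -2.02, 0.001]
wrist_force: [-0.6, 0.0, -1.6]
opening: 0.0559
grasp_force: 64.4
clock: 8.53
ee_pos: [0.6139, -0.1898, 0.1644]
orientation: [-2.209, -2.232, 0.001]
wrist_force: [0.2, -0.2, -1.5]
opening: 0.0558
grasp_force: 64.4
slide [-0.0215  0.0271 -0.024 ] rot [-0.0002 -0.0001  0.0055] rows 0.3 yaw 88.6
```

View pics/b1.png

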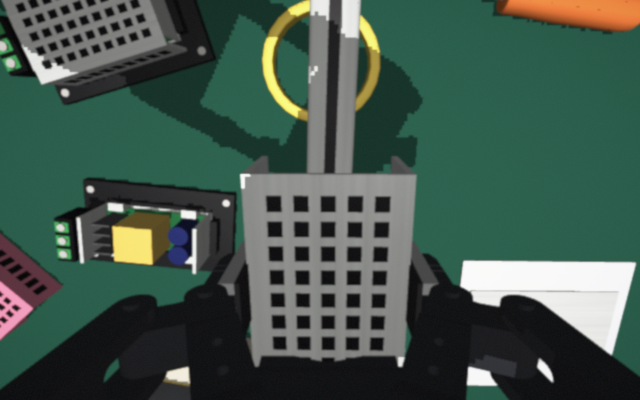

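```bash
python3 - <<'E'
from h import *
np.set_printoptions(precision=4,suppress=True)
c=env.camera('wrist')
g=c['frame'].astype(int)
for v in (5,40,80,120,165):
    a=[atz(c,u,v,.115)[:2] for u in (308+3*(172-v)/172,353+7*(172-v)/172)];print((a[0]+a[1])/2,np.linalg.norm(a[1]-a[0]))
E
```

```text
[ 0.6167 -0.0791] 0.023631633900914214
[ 0.6164 -0.0948] 0.023802353940015883
[ 0.616  -0.1137] 0.024007903723077987
[ 0.6156 -0.1337] 0.024225531491241237
[ 0.6152 -0.1577] 0.024486170509828785
```

```bash
python3 -m crank '[{"grip":-1,"slide":[-0.035,0.003,0.1],"rotation":[0,0,0.005]},{"grip":-1,"slide":[-0.035,0.003,0.25],"rotation":[0,0,0.005]},{"grip":-1,"slide":[-0.035,0.003,0.38],"rotation":[0,0,0.005]},{"grip":-1,"slide":[-0.035,0.003,0.44],"rotation":[0,0,0.005]},{"grip":-1,"slide":[-0.035,0.003,0.49],"rotation":[0,0,0.005]},{"grip":-1,"slide":[-0.035,0.003,0.5],"rotation":[0,0,0.005]},{"grip":-1,"slide":[-0.035,0.003,0.5],"rotation":[0,0,0.005]}]'
python3 - <<'E'
from h import *
print(env.get_obs()['ee_pos'],env.get_obs()['wrist_force'],env.get_obs()['orientation'])
c=env.camera('side');cv2.imwrite('pics/s2.png',cv2.resize(c['frame'][120:220,290:430],(800,571)))
E
```

```text
clock: 9.22
ee_pos: [0.6149, -0.1953, 0.0905]
orientation: [2.247, 2.195, 0.0]
wrist_force: [0.7, 0.6, -1.3]
opening: 0.056
grasp_force: 64.4
[ 0.61492837 -0.19529519  0.09053609] [ 0.74436021  0.56191206 -1.257992  ] [2.24696166e+00 2.19528491e+00 1.09410881e-04]
```

View pics/s2.png

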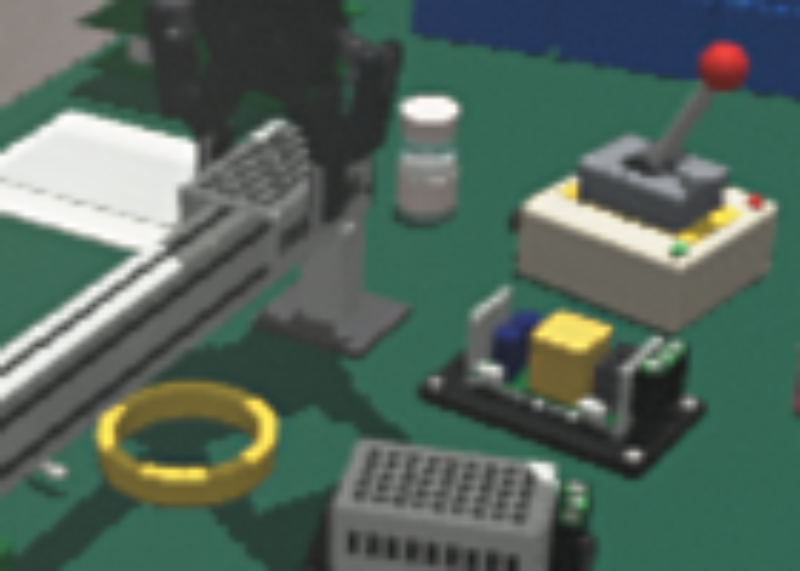

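```bash
python3 -m crank '[{"grip":-1,"slide":[0,0,0.01],"rotation":[0,0,0]},{"grip":-1,"slide":[0,0,0.015],"rotation":[0,0,0]},{"grip":-1,"slide":[0,0,0.015],"rotation":[0,0,0]},{"grip":0.6,"slide":[0,0,0.015],"rotation":[0,0,0]},{"grip":1,"slide":[0,0,0.015],"rotation":[0,0,0]},{"grip":1,"slide":[0,0,0.015],"rotation":[0,0,0]},{"grip":1,"slide":[0,0,0.015],"rotation":[0,0,0]},{"grip":1,"slide":[0,0,-0.1],"rotation":[0,0,0]},{"grip":1,"slide":[0,0,-0.4],"rotation":[0,0,0]},{"grip":1,"slide":[0,0,-0.7],"rotation":[0,0,0]},{"grip":1,"slide":[0,0,-1],"rotation":[0,0,0]},{"grip":1,"slide":[0,0,-1],"rotation":[0,0,0]}]'
python3 - <<'E'
from h import *
plan([.381,-.097,.24],16.3,half=False)
c=env.camera('side')
cv2.imwrite('pics/s3.png',cv2.resize(c['frame'][120:220,290:430],(800,571)))
E
```

```text
clock: 10.27
ee_pos: [0.6179, -0.1968, 0.2497]
orientation: [2.237, 2.187, 0.006]
wrist_force: [1.3, -0.2, 2.3]
opening: 0.0854
grasp_force: 0.0
slide [ 0.6298 -1.5947  0.0412] rot [ 0.0023 -0.0004  0.2011] rows 10.1 yaw 16.3
```

```bash
python3 -m crank '[{"grip":1,"slide":[0.63,-1,0.04],"rotation":[0,0,0.2]},{"grip":1,"slide":[0.63,-1,0.04],"rotation":[0,0,0.2]},{"grip":1,"slide":[0.63,-1,0.04],"rotation":[0,0,0.2]},{"grip":1,"slide":[0.63,-1,0.04],"rotation":[0,0,0.2]},{"grip":1,"slide":[0.63,-1,0.04],"rotation":[0,0,0.2]},{"grip":1,"slide":[0.63,-1,0.04],"rotation":[0,0,0.2]},{"grip":1,"slide":[0.63,-1,0.04],"rotation":[0,0,0.2]},{"grip":1,"slide":[0.63,-1,0.04],"rotation":[0,0,0.2]},{"grip":1,"slide":[0.63,-1,0.04],"rotation":[0,0,0.2]},{"grip":1,"slide":[0.63,-1,0.04],"rotation":[0,0,0.2]},{"grip":1,"slide":[0.63,-1,0.04],"rotation":[0,0,0.2]}]'
python3 -m crank '[{"grip":1,"slide":[-0.57,-0.17,0],"rotation":[0,0,0]},{"grip":1,"slide":[-0.57,-0.17,0],"rotation":[0,0,0]},{"grip":1,"slide":[-0.57,-0.17,0],"rotation":[0,0,0]},{"grip":1,"slide":[-0.57,-0.17,0],"rotation":[0,0,0]}]'
python3 - <<'E'
from h import *
c=env.camera('wrist');cv2.imwrite('pics/c4.png',c['frame'])
for r in roofs(c,.0505): print(r)
for r in roofs(c,.1175): print(r)
E
```

```text
clock: 11.23
ee_pos: [0.4665, -0.0971, 0.2334]
orientation: [-3.108, -0.451, 0.002]
wrist_force: [0.4, -0.6, -0.3]
opening: 0.0853
grasp_force: 0.0
clock: 11.57
ee_pos: [0.376, -0.0971, 0.2334]
orientation: [-3.108, -0.458, 0.001]
wrist_force: [0.6, -0.6, 0.5]
opening: 0.0857
grasp_force: 0.0
(array([0.4471703 , 0.08159333], dtype=float32), np.float32(-6.700577), [57.97880935668945, 71.04414367675781], [107, 0, 88, 77, 5044])
(array([ 0.45255232, -0.07602608], dtype=float32), np.float32(16.348488), [58.353633880615234, 94.1966781616211], [298, 20, 70, 116, 7653])
(array([0.44602162, 0.04920005], dtype=float32), np.float32(-6.7005844), [46.05350112915039, 56.43149948120117], [107, 0, 88, 77, 5044])
(array([ 0.45029658, -0.0759996 ], dtype=float32), np.float32(16.348473), [46.351234436035156, 74.8219223022461], [298, 20, 70, 116, 7653])
```

View pics/c4.png

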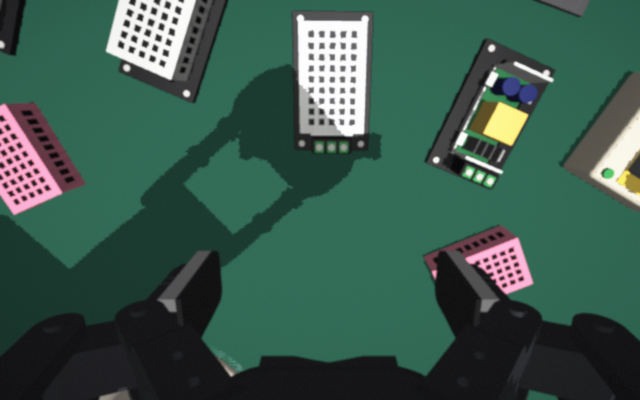

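```bash
python3 - <<'E'
from h import *
plan([.4525,-.0760,.10],16.3)
E
```

```text
slide [0.5193 0.006  0.8949] rot [ 0.0001 -0.0001  0.0013] rows 3.7 yaw 16.3
```

```bash
python3 -m crank '[{"grip":1,"slide":[0.52,0.006,0.3],"rotation":[0,0,0.001]},{"grip":1,"slide":[0.52,0.006,0.6],"rotation":[0,0,0.001]},{"grip":1,"slide":[0.52,0.006,0.9],"rotation":[0,0,0.001]},{"grip":1,"slide":[0.52,0.006,0.9],"rotation":[0,0,0.001]},{"grip":1,"slide":[0.52,0.006,0.9],"rotation":[0,0,0.001]},{"grip":1,"slide":[0.52,0.006,0.9],"rotation":[0,0,0.001]}]'
python3 -m crank '[{"grip":1,"slide":[0,0,0.2],"rotation":[0,0,0]},{"grip":1,"slide":[0,0,0.4],"rotation":[0,0,0]},{"grip":1,"slide":[0,0,0.51],"rotation":[0,0,0]},{"grip":1,"slide":[0,0,0.51],"rotation":[0,0,0]},{"grip":-1,"slide":[0,0,0.51],"rotation":[0,0,0]},{"grip":-1,"slide":[0,0,0.51],"rotation":[0,0,0]},{"grip":-1,"slide":[0,0,0.51],"rotation":[0,0,0]},{"grip":-1,"slide":[0,0,0.51],"rotation":[0,0,0]},{"grip":-1,"slide":[0,0,0.51],"rotation":[0,0,0]}]'
python3 -m crank '[{"grip":-1,"slide":[0.04,0,0],"rotation":[0,0,0]},{"grip":-1,"slide":[0.08,0,0],"rotation":[0,0,0]},{"grip":-1,"slide":[0.12,0,0],"rotation":[0,0,0]},{"grip":-1,"slide":[0.15,0,0],"rotation":[0,0,0]},{"grip":-1,"slide":[0.15,0,0],"rotation":[0,0,0]},{"grip":-1,"slide":[0.15,0,0],"rotation":[0,0,0]}]'
```

```text
clock: 12.12
ee_pos: [0.4519, -0.075, 0.0973]
orientation: [-3.106, -0.449, 0.008]
wrist_force: [0.3, -0.0, 0.4]
opening: 0.0856
grasp_force: 0.0
clock: 12.87
ee_pos: [0.4553, -0.0772, 0.026]
orientation: [3.106, 0.446, 0.008]
wrist_force: [-1.7, -0.5, 6.6]
opening: 0.0557
grasp_force: 63.1
clock: 13.37
ee_pos: [0.4771, -0.0707, 0.026]
orientation: [3.107, 0.446, 0.008]
wrist_force: [-0.8, -0.3, 5.4]
opening: 0.0559
grasp_force: 63.8
```

```bash
python3 -m crank '[{"grip":-1,"slide":[0,0,-0.03],"rotation":[0,0,0]},{"grip":-1,"slide":[0,0,-0.06],"rotation":[0,0,0]},{"grip":-1,"slide":[0,0,-0.1],"rotation":[0,0,0]},{"grip":-1,"slide":[0,0,-0.1],"rotation":[0,0,0]},{"grip":-1,"slide":[0,0,-0.1],"rotation":[0,0,0]},{"grip":-1,"slide":[0,0,-0.1],"rotation":[0,0,0]}]'
python3 - <<'E'
from h import *
c=env.camera('side')
a=cv2.resize(c['frame'][150:250,320:460],(800,571));cv2.imwrite('pics/s4.png',a)
E
```

```text
clock: 13.87
ee_pos: [0.4742, -0.0696, 0.0379]
orientation: [3.11, 0.446, -0.0]
wrist_force: [-0.4, -0.7, -1.4]
opening: 0.056
grasp_force: 63.8
```

View pics/s4.png

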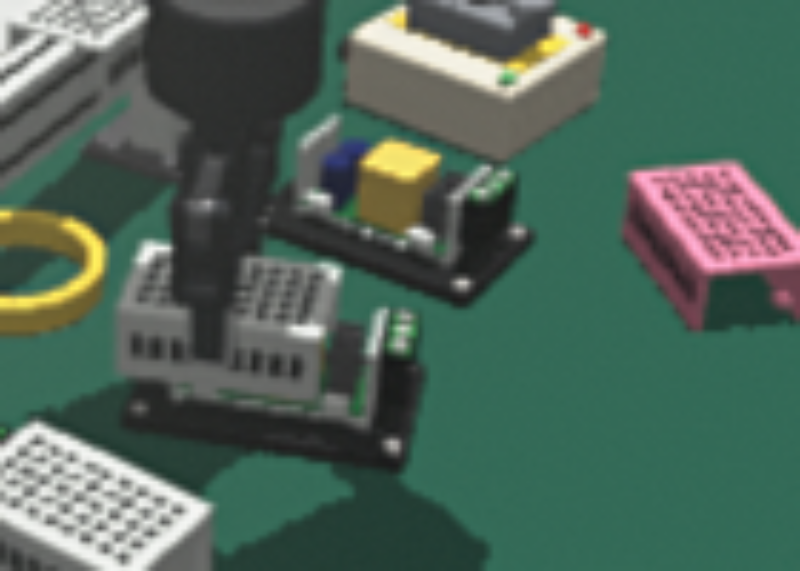

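```bash
python3 -m crank '[{"grip":-1,"slide":[0,0,-0.2],"rotation":[0,0,0]},{"grip":-1,"slide":[0,0,-0.4],"rotation":[0,0,0]},{"grip":-1,"slide":[0,0,-0.65],"rotation":[0,0,0]},{"grip":-1,"slide":[0,0,-0.9],"rotation":[0,0,0]},{"grip":-1,"slide":[0,0,-0.9],"rotation":[0,0,0]},{"grip":-1,"slide":[0,0,-0.9],"rotation":[0,0,0]}]'
python3 - <<'E'
from h import *
plan([.6163,-.093,.172],88.8,half=False)
E
```

```text
clock: 14.42
ee_pos: [0.4759, -0.0703, 0.1751]
orientation: [3.107, 0.446, 0.007]
wrist_force: [-0.6, 0.3, -1.1]
opening: 0.0559
grasp_force: 70.6
slide [0.8555 0.4085 0.026 ] rot [ 9.000e-04 -2.000e-04 -2.013e-01] rows 10.1 yaw 88.8
```

```bash
python3 -m crank '[{"grip":-1,"slide":[0.4,0.2,0],"rotation":[0,0,-0.2013]},{"grip":-1,"slide":[0.4,0.2,0],"rotation":[0,0,-0.2013]},{"grip":-1,"slide":[0.4,0.2,0],"rotation":[0,0,-0.2013]},{"grip":-1,"slide":[0.4,0.2,0],"rotation":[0,0,-0.2013]},{"grip":-1,"slide":[0.4,0.2,0],"rotation":[0,0,-0.2013]},{"grip":-1,"slide":[0.6,0.3,0],"rotation":[0,0,-0.2013]},{"grip":-1,"slide":[0.8555,0.4085,0],"rotation":[0,0,-0.2013]},{"grip":-1,"slide":[0.8555,0.4085,0],"rotation":[0,0,-0.2013]},{"grip":-1,"slide":[0.8555,0.4085,0],"rotation":[0,0,-0.2013]},{"grip":-1,"slide":[0.8555,0.4085,0],"rotation":[0,0,-0.2013]},{"grip":-1,"slide":[0.8555,0.4085,0],"rotation":[0,0,-0.2013]},{"grip":-1,"slide":[0.8555,0.4085,0],"rotation":[0,0,-0.2013]}]'
python3 - <<'E'
from h import *
plan([.6163,-.093,.0955],88.8,half=False)
c=env.camera('wrist')
# bar centre ahead
im=c['frame'].astype(int)
for v in (30,60,90,120,150):
    row=im[v]; gr=np.where((abs(row[:,1]-row[:,2])<18)&(row.max(1)>90)&(np.abs(np.arange(640)-330)<70))[0]
    if len(gr): print(v,gr.min(),gr.max(),atz(c,gr.min(),v,.115)[:2],atz(c,gr.max(),v,.115)[:2])
E
```

```text
clock: 15.42
ee_pos: [0.6136, -0.092, 0.1706]
orientation: [-2.245, -2.193, 0.003]
wrist_force: [0.0, 0.3, -2.1]
opening: 0.0556
grasp_force: 70.5
slide [-0.007   0.0202  0.5004] rot [-0.0006 -0.0002 -0.0004] rows 1.8 yaw 88.8
30 309 356 [0.60604186 0.00880305] [0.62987766 0.00823882]
60 309 356 [ 0.60550934 -0.00550909] [ 0.62984702 -0.00607792]
90 309 356 [ 0.60495391 -0.02043689] [ 0.62981507 -0.0210102 ]
120 310 397 [ 0.60491493 -0.03603323] [ 0.65192382 -0.03710198]
150 282 362 [ 0.58883147 -0.05197098] [ 0.63306125 -0.0529615 ]
```

```bash
python3 -m crank '[{"grip":-1,"slide":[-0.007,0.018,0.15],"rotation":[0,0,0]},{"grip":-1,"slide":[-0.007,0.018,0.3],"rotation":[0,0,0]},{"grip":-1,"slide":[-0.007,0.018,0.42],"rotation":[0,0,0]},{"grip":-1,"slide":[-0.007,0.018,0.48],"rotation":[0,0,0]},{"grip":-1,"slide":[-0.007,0.018,0.51],"rotation":[0,0,0]},{"grip":-1,"slide":[-0.007,0.018,0.515],"rotation":[0,0,0]},{"grip":-1,"slide":[-0.007,0.018,0.515],"rotation":[0,0,0]}]'
```

```text
clock: 16.05
ee_pos: [0.6177, -0.0936, 0.0963]
orientation: [2.245, 2.197, 0.001]
wrist_force: [-0.7, 0.3, -0.6]
opening: 0.0554
grasp_force: 70.6
```

```bash
python3 -m crank '[{"grip":-1,"slide":[0,0,0.01],"rotation":[0,0,0]},{"grip":-1,"slide":[0,0,0.02],"rotation":[0,0,0]},{"grip":-1,"slide":[0,0,0.02],"rotation":[0,0,0]}]'
python3 -m crank '[{"grip":0.6,"slide":[0,0,0],"rotation":[0,0,0]},{"grip":1,"slide":[0,0,0],"rotation":[0,0,0]},{"grip":1,"slide":[0,0,0],"rotation":[0,0,0]},{"grip":1,"slide":[0,0,0],"rotation":[0,0,0]},{"grip":1,"slide":[0,0,-0.1],"rotation":[0,0,0]},{"grip":1,"slide":[0,0,-0.4],"rotation":[0,0,0]},{"grip":1,"slide":[0,0,-0.7],"rotation":[0,0,0]},{"grip":1,"slide":[0,0,-1],"rotation":[0,0,0]},{"grip":1,"slide":[0,0,-1],"rotation":[0,0,0]}]'
python3 -m crank '[{"grip":1,"slide":[1,-1,0],"rotation":[0,0,0.2]},{"grip":1,"slide":[1,-1,0],"rotation":[0,0,0.2]},{"grip":1,"slide":[1,-1,0],"rotation":[0,0,0.2]},{"grip":1,"slide":[1,-1,0],"rotation":[0,0,0.2]},{"grip":1,"slide":[1,-1,0],"rotation":[0,0,0.2]},{"grip":1,"slide":[1,-1,0],"rotation":[0,0,0.2]},{"grip":1,"slide":[1,-1,0],"rotation":[0,0,0.2]},{"grip":1,"slide":[1,-1,0],"rotation":[0,0,0.2]},{"grip":1,"slide":[1,-1,0],"rotation":[0,0,0.2]},{"grip":1,"slide":[1,-1,0],"rotation":[0,0,0.2]},{"grip":1,"slide":[1,-1,0],"rotation":[0,0,0.2]}]'
python3 - <<'E'
from h import *
plan([.395,.087,.24],-6.7,half=False)
E
```

```text
clock: 16.3
ee_pos: [0.6178, -0.0936, 0.0932]
orientation: [2.244, 2.197, 0.001]
wrist_force: [0.2, -0.5, 0.1]
opening: 0.0558
grasp_force: 70.6
clock: 17.05
ee_pos: [0.6207, -0.0946, 0.2517]
orientation: [2.236, 2.19, 0.009]
wrist_force: [1.3, -1.1, 2.0]
opening: 0.0855
grasp_force: 0.0
clock: 17.97
ee_pos: [0.4705, 0.0597, 0.2427]
orientation: [3.109, 0.454, 0.001]
wrist_force: [0.2, -0.1, -0.2]
opening: 0.0854
grasp_force: 0.0
slide [-0.4304 -0.3182  0.0175] rot [ 0.     -0.0001  0.0648] rows 3.3 yaw -6.7
```

```bash
python3 -m crank '[{"grip":1,"slide":[-0.43,-0.32,0],"rotation":[0,0,0.065]},{"grip":1,"slide":[-0.43,-0.32,0],"rotation":[0,0,0.065]},{"grip":1,"slide":[-0.43,-0.32,0],"rotation":[0,0,0.065]},{"grip":1,"slide":[-0.43,-0.32,0],"rotation":[0,0,0.065]},{"grip":1,"slide":[-0.43,-0.32,0],"rotation":[0,0,0.065]}]'
python3 - <<'E'
from h import *
c=env.camera('wrist');cv2.imwrite('pics/c5.png',c['frame'])
for r in roofs(c,.0505): print(r)
E
```

```text
clock: 18.38
ee_pos: [0.3946, 0.0872, 0.2427]
orientation: [3.137, -0.177, 0.002]
wrist_force: [-0.1, -0.5, -0.3]
opening: 0.0852
grasp_force: 0.0
(array([0.46261084, 0.08002391], dtype=float32), np.float32(-6.8669357), [58.35812759399414, 91.9258041381836], [296, 37, 68, 108, 6940])
(array([0.49503165, 0.36372   ], dtype=float32), np.float32(2.486702), [39.18278503417969, 55.29234313964844], [0, 58, 40, 69, 2076])
(array([0.45432627, 0.25706118], dtype=float32), np.float32(-6.5237274), [57.99120330810547, 92.90752410888672], [100, 71, 75, 104, 6559])
```

```bash
python3 -m crank '[{"grip":1,"slide":[0.456,-0.007,0.3],"rotation":[0,0,0.001]},{"grip":1,"slide":[0.456,-0.007,0.6],"rotation":[0,0,0.001]},{"grip":1,"slide":[0.456,-0.007,0.9],"rotation":[0,0,0.001]},{"grip":1,"slide":[0.456,-0.007,0.95],"rotation":[0,0,0.001]},{"grip":1,"slide":[0.456,-0.007,0.95],"rotation":[0,0,0.001]},{"grip":1,"slide":[0.456,-0.007,0.95],"rotation":[0,0,0.001]}]'
python3 -m crank '[{"grip":1,"slide":[0,0,0.2],"rotation":[0,0,0]},{"grip":1,"slide":[0,0,0.4],"rotation":[0,0,0]},{"grip":1,"slide":[0,0,0.51],"rotation":[0,0,0]},{"grip":1,"slide":[0,0,0.51],"rotation":[0,0,0]},{"grip":-1,"slide":[0,0,0.51],"rotation":[0,0,0]},{"grip":-1,"slide":[0,0,0.51],"rotation":[0,0,0]},{"grip":-1,"slide":[0,0,0.51],"rotation":[0,0,0]},{"grip":-1,"slide":[0,0,0.51],"rotation":[0,0,0]},{"grip":-1,"slide":[0,0,0.51],"rotation":[0,0,0]}]'
python3 -m crank '[{"grip":-1,"slide":[-0.04,0,0],"rotation":[0,0,0]},{"grip":-1,"slide":[-0.08,0,0],"rotation":[0,0,0]},{"grip":-1,"slide":[-0.12,0,0],"rotation":[0,0,0]},{"grip":-1,"slide":[-0.15,0,0],"rotation":[0,0,0]},{"grip":-1,"slide":[-0.15,0,0],"rotation":[0,0,0]},{"grip":-1,"slide":[-0.15,0,0],"rotation":[0,0,0]}]'
python3 -m crank '[{"grip":-1,"slide":[0,0,-0.03],"rotation":[0,0,0]},{"grip":-1,"slide":[0,0,-0.06],"rotation":[0,0,0]},{"grip":-1,"slide":[0,0,-0.09],"rotation":[0,0,0]},{"grip":-1,"slide":[0,0,-0.09],"rotation":[0,0,0]},{"grip":-1,"slide":[0,0,-0.09],"rotation":[0,0,0]}]'
```

```text
clock: 18.93
ee_pos: [0.4612, 0.0801, 0.098]
orientation: [-3.136, 0.188, 0.01]
wrist_force: [0.1, 0.2, 0.7]
opening: 0.0857
grasp_force: 0.0
clock: 19.68
ee_pos: [0.4658, 0.0799, 0.0269]
orientation: [3.136, -0.19, 0.009]
wrist_force: [-1.4, 0.3, 7.1]
opening: 0.0558
grasp_force: 62.7
clock: 20.18
ee_pos: [0.4438, 0.0826, 0.0268]
orientation: [3.135, -0.19, 0.012]
wrist_force: [-0.1, -0.2, 10.3]
opening: 0.0561
grasp_force: 64.6
clock: 20.6
ee_pos: [0.4406, 0.083, 0.0373]
orientation: [-3.136, 0.191, -0.001]
wrist_force: [-0.1, -0.3, -1.3]
opening: 0.0556
grasp_force: 63.7
```

```bash
python3 -m crank '[{"grip":-1,"slide":[0,0,-0.2],"rotation":[0,0,0]},{"grip":-1,"slide":[0,0,-0.4],"rotation":[0,0,0]},{"grip":-1,"slide":[0,0,-0.65],"rotation":[0,0,0]},{"grip":-1,"slide":[0,0,-0.9],"rotation":[0,0,0]},{"grip":-1,"slide":[0,0,-0.9],"rotation":[0,0,0]},{"grip":-1,"slide":[0,0,-0.9],"rotation":[0,0,0]}]'
python3 - <<'E'
from h import *
plan([.6175,.014,.172],88.8,half=False)
E
```

```text
clock: 21.1
ee_pos: [0.4422, 0.0828, 0.1741]
orientation: [3.136, -0.191, 0.008]
wrist_force: [0.3, 0.5, -1.8]
opening: 0.0556
grasp_force: 64.7
slide [1.2156 0.3135 0.0201] rot [ 0.0006 -0.0006 -0.266 ] rows 13.4 yaw 88.8
```

```bash
python3 -m crank '[{"grip":-1,"slide":[0.4,0.1,0],"rotation":[0,0,-0.238]},{"grip":-1,"slide":[0.4,0.1,0],"rotation":[0,0,-0.238]},{"grip":-1,"slide":[0.4,0.1,0],"rotation":[0,0,-0.238]},{"grip":-1,"slide":[0.4,0.1,0],"rotation":[0,0,-0.238]},{"grip":-1,"slide":[0.4,0.1,0],"rotation":[0,0,-0.238]},{"grip":-1,"slide":[0.4,0.1,0],"rotation":[0,0,-0.238]},{"grip":-1,"slide":[0.6,0.15,0],"rotation":[0,0,-0.238]},{"grip":-1,"slide":[0.8,0.2,0],"rotation":[0,0,-0.238]},{"grip":-1,"slide":[1,0.31,0],"rotation":[0,0,-0.238]},{"grip":-1,"slide":[1,0.31,0],"rotation":[0,0,-0.238]},{"grip":-1,"slide":[1,0.31,0],"rotation":[0,0,-0.238]},{"grip":-1,"slide":[1,0.31,0],"rotation":[0,0,-0.238]}]'
python3 - <<'E'
from h import *
plan([.6175,.014,.172],88.8,half=False)
E
```

```text
clock: 22.1
ee_pos: [0.5824, 0.0184, 0.1685]
orientation: [-2.42, -1.996, 0.006]
wrist_force: [1.0, 0.8, -0.5]
opening: 0.0557
grasp_force: 64.6
slide [ 0.0157  0.2349 -0.025 ] rot [-0.0009 -0.0001 -0.0272] rows 1.4 yaw 88.8
```

```bash
python3 -m crank '[{"grip":-1,"slide":[0.016,0.235,0],"rotation":[0,0,-0.027]},{"grip":-1,"slide":[0.016,0.235,0],"rotation":[0,0,-0.027]},{"grip":-1,"slide":[0.016,0.235,0],"rotation":[0,0,-0.027]},{"grip":-1,"slide":[0.016,0.235,0],"rotation":[0,0,-0.027]}]'
python3 -m crank '[{"grip":-1,"slide":[0,0,0.12],"rotation":[0,0,0]},{"grip":-1,"slide":[0,0,0.3],"rotation":[0,0,0]},{"grip":-1,"slide":[0,0,0.4],"rotation":[0,0,0]},{"grip":-1,"slide":[0,0,0.46],"rotation":[0,0,0]},{"grip":-1,"slide":[0,0,0.48],"rotation":[0,0,0]},{"grip":-1,"slide":[0,0,0.49],"rotation":[0,0,0]},{"grip":-1,"slide":[0,0,0.49],"rotation":[0,0,0]}]'
```

```text
clock: 22.43
ee_pos: [0.6175, 0.0142, 0.1695]
orientation: [-2.251, -2.186, 0.004]
wrist_force: [0.5, -0.5, -1.7]
opening: 0.0555
grasp_force: 64.7
clock: 23.02
ee_pos: [0.6193, 0.014, 0.0994]
orientation: [2.251, 2.19, 0.001]
wrist_force: [-0.0, -0.1, -1.1]
opening: 0.056
grasp_force: 64.7
```

```bash
python3 -m crank '[{"grip":-1,"slide":[0,0,0.02],"rotation":[0,0,0]},{"grip":-1,"slide":[0,0,0.037],"rotation":[0,0,0]},{"grip":-1,"slide":[0,0,0.037],"rotation":[0,0,0]}]'
python3 -m crank '[{"grip":0.6,"slide":[0,0,0],"rotation":[0,0,0]},{"grip":1,"slide":[0,0,0],"rotation":[0,0,0]},{"grip":1,"slide":[0,0,0],"rotation":[0,0,0]},{"grip":1,"slide":[0,0,0],"rotation":[0,0,0]},{"grip":1,"slide":[0,0,-0.1],"rotation":[0,0,0]},{"grip":1,"slide":[0,0,-0.4],"rotation":[0,0,0]},{"grip":1,"slide":[0,0,-0.7],"rotation":[0,0,0]},{"grip":1,"slide":[0,0,-1],"rotation":[0,0,0]},{"grip":1,"slide":[0,0,-1],"rotation":[0,0,0]}]'
python3 -m crank '[{"grip":1,"slide":[1,-1,0],"rotation":[0,0,0.2]},{"grip":1,"slide":[1,-1,0],"rotation":[0,0,0.2]},{"grip":1,"slide":[1,-1,0],"rotation":[0,0,0.2]},{"grip":1,"slide":[1,-1,0],"rotation":[0,0,0.2]},{"grip":1,"slide":[1,-1,0],"rotation":[0,0,0.2]},{"grip":1,"slide":[1,-1,0],"rotation":[0,0,0.2]},{"grip":1,"slide":[1,-1,0],"rotation":[0,0,0.2]},{"grip":1,"slide":[1,-1,0],"rotation":[0,0,0.2]},{"grip":1,"slide":[1,-1,0],"rotation":[0,0,0.2]},{"grip":1,"slide":[1,-1,0],"rotation":[0,0,0.2]},{"grip":1,"slide":[1,-1,0],"rotation":[0,0,0.2]}]'
python3 - <<'E'
from h import *
plan([.386,.265,.24],-6.5,half=False)
E
```

```text
clock: 23.27
ee_pos: [0.6199, 0.0139, 0.094]
orientation: [2.25, 2.189, 0.002]
wrist_force: [0.5, -0.0, 0.4]
opening: 0.0561
grasp_force: 64.9
clock: 24.02
ee_pos: [0.6224, 0.0135, 0.252]
orientation: [2.244, 2.184, 0.012]
wrist_force: [1.2, -0.0, 1.7]
opening: 0.0855
grasp_force: 0.0
clock: 24.93
ee_pos: [0.473, 0.1681, 0.2429]
orientation: [3.11, 0.444, 0.0]
wrist_force: [0.3, -0.2, -0.7]
opening: 0.0854
grasp_force: 0.0
slide [-0.376  -0.7825  0.0195] rot [ 0.     -0.      0.0632] rows 3.2 yaw -6.5
```

```bash
python3 -m crank '[{"grip":1,"slide":[-0.376,-0.78,0.02],"rotation":[0,0,0.063]},{"grip":1,"slide":[-0.376,-0.78,0.02],"rotation":[0,0,0.063]},{"grip":1,"slide":[-0.376,-0.78,0.02],"rotation":[0,0,0.063]},{"grip":1,"slide":[-0.376,-0.78,0.02],"rotation":[0,0,0.063]},{"grip":1,"slide":[-0.376,-0.78,0.02],"rotation":[0,0,0.063]},{"grip":1,"slide":[-0.376,-0.78,0.02],"rotation":[0,0,0.063]}]'
python3 - <<'E'
from h import *
c=env.camera('wrist')
for z in (.0505,.036):
  for r in roofs(c,z): print(r)
r=[r for r in roofs(c,.0505) if abs(r[0][1]-.257)<.02][0]
plan([*r[0],.10],float(r[1]))
c=env.camera('top')
im=cv2.resize(c['frame'][120:230,160:480],(800,275));cv2.imwrite('pics/t2.png',im)
E
```

```text
clock: 25.43
ee_pos: [0.3857, 0.2645, 0.2401]
orientation: [3.137, -0.163, 0.001]
wrist_force: [0.2, 0.4, -0.8]
opening: 0.0855
grasp_force: 0.0
(array([0.4932677 , 0.39599448], dtype=float32), np.float32(-87.28193), [55.92509460449219, 89.41880798339844], [110, 21, 113, 82, 7009])
(array([0.4550152 , 0.25693825], dtype=float32), np.float32(-5.9043503), [58.837711334228516, 92.00037384033203], [296, 35, 69, 109, 7179])
(array([0.49499583, 0.4019664 ], dtype=float32), np.float32(-87.28193), [58.36442947387695, 93.31902313232422], [110, 21, 113, 82, 7009])
(array([0.4550749 , 0.25684488], dtype=float32), np.float32(-5.9043427), [61.404056549072266, 96.01321411132812], [296, 35, 69, 109, 7179])
slide [ 0.4599 -0.0018  0.9344] rot [ 0.0001 -0.0001 -0.0004] rows 3.7 yaw -5.9
```

```bash
python3 -m crank '[{"grip":1,"slide":[0.46,0,0.3],"rotation":[0,0,0]},{"grip":1,"slide":[0.46,0,0.6],"rotation":[0,0,0]},{"grip":1,"slide":[0.46,0,0.9],"rotation":[0,0,0]},{"grip":1,"slide":[0.46,0,0.935],"rotation":[0,0,0]},{"grip":1,"slide":[0.46,0,0.935],"rotation":[0,0,0]},{"grip":1,"slide":[0.46,0,0.935],"rotation":[0,0,0]}]'
python3 -m crank '[{"grip":1,"slide":[0,0,0.2],"rotation":[0,0,0]},{"grip":1,"slide":[0,0,0.4],"rotation":[0,0,0]},{"grip":1,"slide":[0,0,0.51],"rotation":[0,0,0]},{"grip":1,"slide":[0,0,0.51],"rotation":[0,0,0]},{"grip":-1,"slide":[0,0,0.51],"rotation":[0,0,0]},{"grip":-1,"slide":[0,0,0.51],"rotation":[0,0,0]},{"grip":-1,"slide":[0,0,0.51],"rotation":[0,0,0]},{"grip":-1,"slide":[0,0,0.51],"rotation":[0,0,0]},{"grip":-1,"slide":[0,0,0.51],"rotation":[0,0,0]}]'
python3 -m crank '[{"grip":-1,"slide":[-0.04,0,0],"rotation":[0,0,0]},{"grip":-1,"slide":[-0.08,0,0],"rotation":[0,0,0]},{"grip":-1,"slide":[-0.12,0,0],"rotation":[0,0,0]},{"grip":-1,"slide":[-0.15,0,0],"rotation":[0,0,0]},{"grip":-1,"slide":[-0.15,0,0],"rotation":[0,0,0]},{"grip":-1,"slide":[-0.15,0,0],"rotation":[0,0,0]}]'
python3 -m crank '[{"grip":-1,"slide":[0,0,-0.03],"rotation":[0,0,0]},{"grip":-1,"slide":[0,0,-0.06],"rotation":[0,0,0]},{"grip":-1,"slide":[0,0,-0.09],"rotation":[0,0,0]},{"grip":-1,"slide":[0,0,-0.09],"rotation":[0,0,0]},{"grip":-1,"slide":[0,0,-0.09],"rotation":[0,0,0]}]'
```

```text
clock: 26.03
ee_pos: [0.4535, 0.2552, 0.0977]
orientation: [3.135, -0.172, -0.009]
wrist_force: [0.3, -0.1, 0.8]
opening: 0.0854
grasp_force: 0.0
clock: 26.78
ee_pos: [0.4572, 0.2575, 0.0268]
orientation: [-3.135, 0.17, -0.009]
wrist_force: [-0.6, -1.2, 6.0]
opening: 0.0562
grasp_force: 62.9
clock: 27.28
ee_pos: [0.435, 0.2603, 0.0267]
orientation: [-3.135, 0.17, -0.011]
wrist_force: [1.0, 0.5, 9.9]
opening: 0.0559
grasp_force: 64.5
clock: 27.7
ee_pos: [0.4321, 0.2593, 0.037]
orientation: [-3.137, 0.171, -0.001]
wrist_force: [-0.1, 0.8, -1.3]
opening: 0.056
grasp_force: 63.7
```

```bash
python3 -m crank '[{"grip":-1,"slide":[0,0,-0.2],"rotation":[0,0,0]},{"grip":-1,"slide":[0,0,-0.4],"rotation":[0,0,0]},{"grip":-1,"slide":[0,0,-0.65],"rotation":[0,0,0]},{"grip":-1,"slide":[0,0,-0.9],"rotation":[0,0,0]},{"grip":-1,"slide":[0,0,-0.9],"rotation":[0,0,0]},{"grip":-1,"slide":[0,0,-0.9],"rotation":[0,0,0]}]'
python3 - <<'E'
from h import *
plan([.6195,.1195,.172],88.8,half=False)
E
```

```text
clock: 28.2
ee_pos: [0.4337, 0.2598, 0.1741]
orientation: [-3.135, 0.171, -0.008]
wrist_force: [-0.4, -0.1, -1.7]
opening: 0.0556
grasp_force: 64.7
slide [1.333 0.795 0.019] rot [ 0.0004 -0.0009 -0.264 ] rows 13.3 yaw 88.8
```

```bash
python3 -m crank '[{"grip":-1,"slide":[0.4,0.3,0],"rotation":[0,0,-0.238]},{"grip":-1,"slide":[0.4,0.3,0],"rotation":[0,0,-0.238]},{"grip":-1,"slide":[0.4,0.3,0],"rotation":[0,0,-0.238]},{"grip":-1,"slide":[0.4,0.3,0],"rotation":[0,0,-0.238]},{"grip":-1,"slide":[0.4,0.3,0],"rotation":[0,0,-0.238]},{"grip":-1,"slide":[0.4,0.4,0],"rotation":[0,0,-0.238]},{"grip":-1,"slide":[0.6,0.5,0],"rotation":[0,0,-0.238]},{"grip":-1,"slide":[0.8,0.6,0],"rotation":[0,0,-0.238]},{"grip":-1,"slide":[1,0.79,0],"rotation":[0,0,-0.238]},{"grip":-1,"slide":[1,0.79,0],"rotation":[0,0,-0.238]},{"grip":-1,"slide":[1,0.79,0],"rotation":[0,0,-0.238]},{"grip":-1,"slide":[1,0.79,0],"rotation":[0,0,-0.238]}]'
python3 - <<'E'
from h import *
plan([.6195,.1195,.172],88.8,half=False)
E
```

```text
clock: 29.2
ee_pos: [0.5671, 0.1243, 0.1687]
orientation: [-2.413, -2.006, 0.006]
wrist_force: [0.1, 0.4, -1.3]
opening: 0.0556
grasp_force: 64.6
slide [ 0.0321  0.349  -0.0237] rot [-0.0008  0.0001 -0.0259] rows 1.3 yaw 88.8
```

```bash
python3 -m crank '[{"grip":-1,"slide":[0.032,0.349,0],"rotation":[0,0,-0.026]},{"grip":-1,"slide":[0.032,0.349,0],"rotation":[0,0,-0.026]},{"grip":-1,"slide":[0.032,0.349,0],"rotation":[0,0,-0.026]},{"grip":-1,"slide":[0.032,0.349,0],"rotation":[0,0,-0.026]},{"grip":-1,"slide":[0.032,0.349,0],"rotation":[0,0,-0.026]}]'
python3 -m crank '[{"grip":-1,"slide":[0,0,0.12],"rotation":[0,0,0]},{"grip":-1,"slide":[0,0,0.3],"rotation":[0,0,0]},{"grip":-1,"slide":[0,0,0.4],"rotation":[0,0,0]},{"grip":-1,"slide":[0,0,0.46],"rotation":[0,0,0]},{"grip":-1,"slide":[0,0,0.48],"rotation":[0,0,0]},{"grip":-1,"slide":[0,0,0.5],"rotation":[0,0,0]},{"grip":-1,"slide":[0,0,0.52],"rotation":[0,0,0]},{"grip":-1,"slide":[0,0,0.525],"rotation":[0,0,0]},{"grip":-1,"slide":[0,0,0.525],"rotation":[0,0,0]}]'
```

```text
clock: 29.62
ee_pos: [0.6193, 0.1203, 0.1704]
orientation: [-2.248, -2.191, 0.003]
wrist_force: [-0.1, 0.2, -1.4]
opening: 0.0555
grasp_force: 64.8
clock: 30.37
ee_pos: [0.6213, 0.1201, 0.094]
orientation: [2.248, 2.193, 0.002]
wrist_force: [0.4, 0.1, -1.2]
opening: 0.0556
grasp_force: 64.9
```

```bash
python3 -m crank '[{"grip":-1,"slide":[0,0,0.005],"rotation":[0,0,0]},{"grip":0.6,"slide":[0,0,0.005],"rotation":[0,0,0]},{"grip":1,"slide":[0,0,0],"rotation":[0,0,0]},{"grip":1,"slide":[0,0,0],"rotation":[0,0,0]},{"grip":1,"slide":[0,0,0],"rotation":[0,0,0]},{"grip":1,"slide":[0,0,-0.1],"rotation":[0,0,0]},{"grip":1,"slide":[0,0,-0.4],"rotation":[0,0,0]},{"grip":1,"slide":[0,0,-0.7],"rotation":[0,0,0]},{"grip":1,"slide":[0,0,-1],"rotation":[0,0,0]},{"grip":1,"slide":[0,0,-1],"rotation":[0,0,0]}]'
python3 -m crank '[{"grip":1,"slide":[0.7,-0.83,0],"rotation":[0,0,0]},{"grip":1,"slide":[0.7,-0.83,0],"rotation":[0,0,0]},{"grip":1,"slide":[0.7,-0.83,0],"rotation":[0,0,0]},{"grip":1,"slide":[0.7,-0.83,0],"rotation":[0,0,0]},{"grip":1,"slide":[0.7,-0.83,0],"rotation":[0,0,0]}]'
python3 -m crank '[{"grip":1,"slide":[0.7,0,0],"rotation":[0,0,-0.01]},{"grip":1,"slide":[0.7,0,0],"rotation":[0,0,-0.01]},{"grip":1,"slide":[0.7,0,0],"rotation":[0,0,-0.01]},{"grip":1,"slide":[0.7,0,0],"rotation":[0,0,-0.01]}]'
python3 - <<'E'
from h import *
c=env.camera('wrist');cv2.imwrite('pics/e1.png',c['frame'])
R0=roofs(c,.036)
for r in R0: print(r)
r=min(R0,key=lambda r:np.hypot(*(r[0]-[.495,.402])))
plan([*r[0],.09],float(r[1]))
E
```

```text
clock: 31.2
ee_pos: [0.6242, 0.1202, 0.2521]
orientation: [2.242, 2.187, 0.015]
wrist_force: [1.4, -1.2, 0.6]
opening: 0.0855
grasp_force: 0.0
clock: 31.62
ee_pos: [0.4942, 0.2322, 0.2429]
orientation: [-2.241, -2.197, 0.001]
wrist_force: [0.3, -0.5, -0.6]
opening: 0.0852
grasp_force: 0.0
clock: 31.95
ee_pos: [0.5008, 0.3369, 0.2427]
orientation: [-2.173, -2.267, -0.002]
wrist_force: [-0.1, -0.8, -0.3]
opening: 0.0858
grasp_force: 0.0
(array([0.49517828, 0.40226936], dtype=float32), np.float32(-87.51155), [57.41892623901367, 92.34002685546875], [293, 45, 63, 103, 6305])
slide [ 0.4518 -0.0209  1.0175] rot [-0.      0.     -0.0004] rows 4.0 yaw 92.5
```

```bash
python3 -m crank '[{"grip":1,"slide":[0.452,-0.021,0.3],"rotation":[0,0,0]},{"grip":1,"slide":[0.452,-0.021,0.6],"rotation":[0,0,0]},{"grip":1,"slide":[0.452,-0.021,0.9],"rotation":[0,0,0]},{"grip":1,"slide":[0.452,-0.021,1],"rotation":[0,0,0]},{"grip":1,"slide":[0.452,-0.021,1],"rotation":[0,0,0]},{"grip":1,"slide":[0.452,-0.021,1],"rotation":[0,0,0]}]'
python3 -m crank '[{"grip":1,"slide":[0,0,0.2],"rotation":[0,0,0]},{"grip":1,"slide":[0,0,0.4],"rotation":[0,0,0]},{"grip":1,"slide":[0,0,0.53],"rotation":[0,0,0]},{"grip":1,"slide":[0,0,0.53],"rotation":[0,0,0]},{"grip":-1,"slide":[0,0,0.53],"rotation":[0,0,0]},{"grip":-1,"slide":[0,0,0.53],"rotation":[0,0,0]},{"grip":-1,"slide":[0,0,0.53],"rotation":[0,0,0]},{"grip":-1,"slide":[0,0,0.53],"rotation":[0,0,0]},{"grip":-1,"slide":[0,0,0.53],"rotation":[0,0,0]}]'
python3 -m crank '[{"grip":-1,"slide":[0,0,-0.1],"rotation":[0,0,0]},{"grip":-1,"slide":[0,0,-0.4],"rotation":[0,0,0]},{"grip":-1,"slide":[0,0,-0.7],"rotation":[0,0,0]},{"grip":-1,"slide":[0,0,-1],"rotation":[0,0,0]},{"grip":-1,"slide":[0,0,-1],"rotation":[0,0,0]},{"grip":-1,"slide":[0,0,-1],"rotation":[0,0,0]}]'
python3 - <<'E'
from h import *
plan([.621,.225,.172],88.8,half=False)
E
```

```text
clock: 32.5
ee_pos: [0.4934, 0.3984, 0.0893]
orientation: [-2.178, -2.261, 0.013]
wrist_force: [-0.1, -0.7, 0.4]
opening: 0.0855
grasp_force: 0.0
clock: 33.25
ee_pos: [0.4986, 0.402, 0.0178]
orientation: [2.177, 2.261, 0.01]
wrist_force: [1.5, -0.9, 7.5]
opening: 0.0556
grasp_force: 65.1
clock: 33.75
ee_pos: [0.4987, 0.4025, 0.1709]
orientation: [2.176, 2.261, 0.018]
wrist_force: [0.2, 0.2, -1.6]
opening: 0.0556
grasp_force: 64.3
slide [-1.2134  0.7693 -0.0051] rot [ 0.0017 -0.0009  0.0094] rows 5.2 yaw 88.8
```

```bash
python3 -m crank '[{"grip":-1,"slide":[-0.6,0.38,0],"rotation":[0,0,0]},{"grip":-1,"slide":[-0.6,0.38,0],"rotation":[0,0,0]},{"grip":-1,"slide":[-0.6,0.38,0],"rotation":[0,0,0]},{"grip":-1,"slide":[-0.6,0.38,0],"rotation":[0,0,0]}]'
python3 -m crank '[{"grip":-1,"slide":[-0.613,0.389,0],"rotation":[0,0,0.009]},{"grip":-1,"slide":[-0.613,0.389,0],"rotation":[0,0,0.009]},{"grip":-1,"slide":[-0.613,0.389,0],"rotation":[0,0,0.009]},{"grip":-1,"slide":[-0.613,0.389,0],"rotation":[0,0,0.009]},{"grip":-1,"slide":[-0.613,0.389,0],"rotation":[0,0,0.009]},{"grip":-1,"slide":[-0.613,0.389,0],"rotation":[0,0,0.009]}]'
python3 - <<'E'
from h import *
plan([.621,.225,.100],88.8,half=False)
E
```

```text
clock: 34.08
ee_pos: [0.5576, 0.3083, 0.1617]
orientation: [2.184, 2.258, -0.005]
wrist_force: [-0.6, 0.2, -1.2]
opening: 0.0556
grasp_force: 64.2
clock: 34.58
ee_pos: [0.6164, 0.224, 0.1621]
orientation: [-2.24, -2.2, 0.003]
wrist_force: [-0.2, 0.1, -0.9]
opening: 0.0556
grasp_force: 64.2
slide [0.007  0.0314 0.4141] rot [-0.0005 -0.      0.0004] rows 1.5 yaw 88.8
```

```bash
python3 -m crank '[{"grip":-1,"slide":[0.007,0.02,0.12],"rotation":[0,0,0]},{"grip":-1,"slide":[0.007,0.02,0.25],"rotation":[0,0,0]},{"grip":-1,"slide":[0.007,0.02,0.34],"rotation":[0,0,0]},{"grip":-1,"slide":[0.007,0.02,0.39],"rotation":[0,0,0]},{"grip":-1,"slide":[0.007,0.02,0.41],"rotation":[0,0,0]},{"grip":-1,"slide":[0.007,0.02,0.43],"rotation":[0,0,0]},{"grip":-1,"slide":[0.007,0.02,0.435],"rotation":[0,0,0]},{"grip":-1,"slide":[0.007,0.02,0.435],"rotation":[0,0,0]}]'
```

```text
clock: 35.25
ee_pos: [0.6214, 0.2245, 0.0992]
orientation: [2.241, 2.2, 0.002]
wrist_force: [0.4, 1.3, -1.4]
opening: 0.0552
grasp_force: 64.2
```

```bash
python3 -m crank '[{"grip":-1,"slide":[0,0,0.01],"rotation":[0,0,0]},{"grip":0.6,"slide":[0,0,0.01],"rotation":[0,0,0]},{"grip":1,"slide":[0,0,0.01],"rotation":[0,0,0]},{"grip":1,"slide":[0,0,0],"rotation":[0,0,0]},{"grip":1,"slide":[0,0,0],"rotation":[0,0,0]},{"grip":1,"slide":[0,0,-0.1],"rotation":[0,0,0]},{"grip":1,"slide":[0,0,-0.4],"rotation":[0,0,0]},{"grip":1,"slide":[0,0,-0.7],"rotation":[0,0,0]},{"grip":1,"slide":[0,0,-1],"rotation":[0,0,0]},{"grip":1,"slide":[0,0,-1],"rotation":[0,0,0]}]'
python3 -m crank '[{"grip":1,"slide":[-0.7,-1,0],"rotation":[0,0,0]},{"grip":1,"slide":[-0.7,-1,0],"rotation":[0,0,0]},{"grip":1,"slide":[-0.7,-1,0],"rotation":[0,0,0]},{"grip":1,"slide":[-0.7,-1,0],"rotation":[0,0,0]},{"grip":1,"slide":[-0.7,-1,0],"rotation":[0,0,0]},{"grip":1,"slide":[-0.7,-1,0],"rotation":[0,0,0]}]'
python3 - <<'E'
from h import *
t=env.camera('top')['frame'];s=env.camera('side')['frame']
a=cv2.resize(t[120:240,200:480],(700,300),interpolation=cv2.INTER_CUBIC);b=cv2.resize(s[120:300,190:470],(467,300),interpolation=cv2.INTER_CUBIC)
im=np.zeros((600,700,3),np.uint8);im[:300]=a;im[300:,:467]=b;cv2.imwrite('pics/f1.png',im)
E
```

```text
clock: 36.08
ee_pos: [0.6243, 0.2249, 0.2578]
orientation: [2.236, 2.195, 0.018]
wrist_force: [0.8, -0.0, 1.0]
opening: 0.0853
grasp_force: 0.0
clock: 36.58
ee_pos: [0.4665, 0.1207, 0.2481]
orientation: [-2.244, -2.199, 0.001]
wrist_force: [0.1, 1.0, 0.7]
opening: 0.0854
grasp_force: 0.0
```

View pics/f1.png

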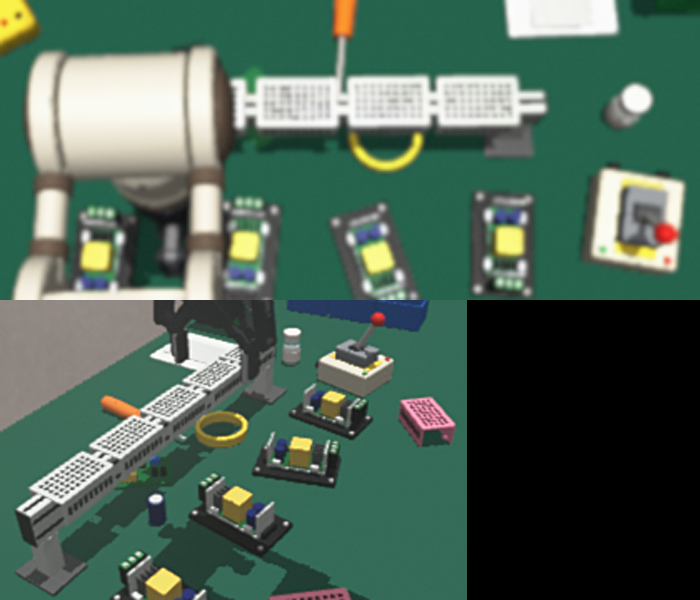

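```bash
python3 -m crank '[{"grip":-1,"slide":[-1,-0.2,0],"rotation":[0,0,0]},{"grip":-1,"slide":[-1,-0.2,0],"rotation":[0,0,0]},{"grip":-1,"slide":[-1,-0.2,0],"rotation":[0,0,0]},{"grip":-1,"slide":[-1,-0.2,0],"rotation":[0,0,0]},{"grip":-1,"slide":[-1,-0.2,0],"rotation":[0,0,0]}]'
python3 -m crank '[{"grip":-1,"slide":[-1,-0.2,0],"rotation":[0,0,0.26]},{"grip":-1,"slide":[-1,-0.2,0],"rotation":[0,0,0.26]},{"grip":-1,"slide":[-1,-0.2,0],"rotation":[0,0,0.26]},{"grip":-1,"slide":[-1,-0.2,0],"rotation":[0,0,0.26]},{"grip":-1,"slide":[-1,-0.2,0],"rotation":[0,0,0.26]},{"grip":-1,"slide":[-1,-0.2,0],"rotation":[0,0,0.26]},{"grip":-1,"slide":[-1,-0.2,0],"rotation":[0,0,0.26]},{"grip":-1,"slide":[-1,-0.2,0],"rotation":[0,0,0.26]},{"grip":-1,"slide":[-1,-0.2,0],"rotation":[0,0,0.26]},{"grip":-1,"slide":[-1,-0.2,0],"rotation":[0,0,0.26]},{"grip":-1,"slide":[-1,-0.2,0],"rotation":[0,0,0.26]},{"grip":-1,"slide":[-1,-0.2,0],"rotation":[0,0,0.26]}]'
python3 - <<'E'
from h import *
plan([.4086,-.3777,.24],-13,half=False)
E
```

```text
clock: 37.1
ee_pos: [0.4367, -0.0314, 0.2487]
orientation: [2.246, 2.194, -0.002]
wrist_force: [-1.2, -0.1, -0.6]
opening: 0.0256
grasp_force: 0.0
clock: 38.1
ee_pos: [0.4048, -0.1765, 0.2485]
orientation: [-3.141, -0.074, -0.001]
wrist_force: [-0.6, -0.3, 0.8]
opening: -0.0004
grasp_force: 0.0
slide [-0.0381  1.3408  0.0563] rot [-0.     -0.0001  0.0436] rows 4.8 yaw -13
```

```bash
python3 -m crank '[{"grip":-1,"slide":[-0.1,1,0],"rotation":[0,0,0.0435]},{"grip":-1,"slide":[-0.1,1,0],"rotation":[0,0,0.0435]},{"grip":-1,"slide":[-0.1,1,0],"rotation":[0,0,0.0435]},{"grip":-1,"slide":[-0.1,1,0],"rotation":[0,0,0.0435]},{"grip":-1,"slide":[-0.1,1,0],"rotation":[0,0,0.0435]},{"grip":-1,"slide":[-0.1,1,0],"rotation":[0,0,0.0435]}]'
python3 - <<'E'
from h import *
plan([.4086,-.3777,.123],-13,half=False)
E
```

```text
clock: 38.6
ee_pos: [0.3971, -0.3281, 0.2479]
orientation: [-3.121, 0.348, 0.0]
wrist_force: [-0.6, 0.1, -0.7]
opening: -0.0003
grasp_force: 0.0
slide [0.1476 0.3065 0.8322] rot [-0.0002  0.      0.0008] rows 3.2 yaw -13
```

```bash
python3 -m crank '[{"grip":-1,"slide":[0.148,0.3065,0],"rotation":[0,0,0]},{"grip":-1,"slide":[0.148,0.3065,0],"rotation":[0,0,0]},{"grip":-1,"slide":[0.148,0.3065,0.25],"rotation":[0,0,0]},{"grip":-1,"slide":[0.148,0.3065,0.5],"rotation":[0,0,0]},{"grip":-1,"slide":[0.148,0.3065,0.75],"rotation":[0,0,0]},{"grip":-1,"slide":[0.148,0.3065,0.83],"rotation":[0,0,0]},{"grip":-1,"slide":[0.148,0.3065,0.83],"rotation":[0,0,0]},{"grip":-1,"slide":[0.148,0.3065,0.83],"rotation":[0,0,0]}]'
python3 - <<'E'
from h import *
plan([.4962,-.3978,.123],-13,half=False)
E
```

```text
clock: 39.27
ee_pos: [0.4088, -0.3768, 0.1248]
orientation: [3.122, -0.345, 0.001]
wrist_force: [-0.1, -0.9, 1.6]
opening: -0.0001
grasp_force: 0.0
slide [0.5993 0.0098 0.0124] rot [ 0.     -0.0001  0.0011] rows 2.2 yaw -13
```

```bash
python3 -m crank '[{"grip":-1,"slide":[0.12,0.01,0],"rotation":[0,0,0]},{"grip":-1,"slide":[0.24,0.01,0],"rotation":[0,0,0]},{"grip":-1,"slide":[0.36,0.01,0],"rotation":[0,0,0]},{"grip":-1,"slide":[0.48,0.01,0],"rotation":[0,0,0]},{"grip":-1,"slide":[0.56,0.01,0],"rotation":[0,0,0]},{"grip":-1,"slide":[0.6,0.01,0],"rotation":[0,0,0]},{"grip":-1,"slide":[0.6,0.01,0],"rotation":[0,0,0]},{"grip":-1,"slide":[0.6,0.01,0],"rotation":[0,0,0]}]'
python3 -m crank '[{"grip":-1,"slide":[-0.1,0,0],"rotation":[0,0,0]},{"grip":-1,"slide":[-0.2,0,0],"rotation":[0,0,0]},{"grip":-1,"slide":[-0.3,0,-0.3],"rotation":[0,0,0]},{"grip":-1,"slide":[-0.3,0,-0.7],"rotation":[0,0,0]},{"grip":-1,"slide":[-0.3,0,-0.9],"rotation":[0,0,0]},{"grip":-1,"slide":[-0.3,0,-0.9],"rotation":[0,0,0]}]'
python3 - <<'E'
from h import *
c=env.camera('wrist');w=c['frame'].astype(int)
m=(w[...,2]>70)&(w[...,1]<.3*w[...,2])&(w[...,0]<.3*w[...,2])
n,l,s,ce=cv2.connectedComponentsWithStats(m.astype(np.uint8));k=1+np.argmax(s[1:,4]);print(ce[k],s[k])
a=np.radians(-13);pv=np.array([.484,-.395,.067])
for j in (0,.5,.7,.8,.85,.9,.95,1):
    p=pv+.08*np.array([np.cos(a)*np.sin(j-.5),np.sin(a)*np.sin(j-.5),np.cos(j-.5)]);print(j,np.round(proj(c,p),1))
t=env.camera('side')['frame'];cv2.imwrite('pics/f2.png',np.hstack([cv2.resize(c['frame'],(400,250)),cv2.resize(t[100:300,230:550],(400,250))]))
E
```

```text
clock: 39.93
ee_pos: [0.4963, -0.399, 0.1258]
orientation: [3.12, -0.346, 0.004]
wrist_force: [0.2, -0.4, -0.1]
opening: -0.0001
grasp_force: 0.0
clock: 40.43
ee_pos: [0.4529, -0.3909, 0.268]
orientation: [3.113, -0.346, 0.016]
wrist_force: [1.5, 0.3, 1.3]
opening: -0.0002
grasp_force: 0.0
[321.75340599  93.80790191] [306  77  32  34 734]
0 [324.5 193.7]
0.5 [324.6 146.7]
0.7 [324.7 124.6]
0.8 [324.7 113.5]
0.85 [324.8 108.1]
0.9 [324.8 102.8]
0.95 [324.8  97.6]
1 [324.8  92.6]
```

View pics/f2.png

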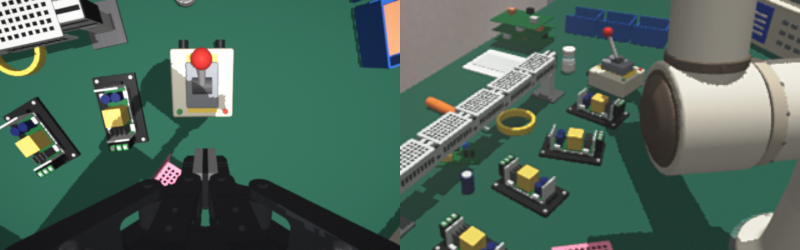

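The ball is at pixel (322, 94) of the wrist image, which puts the lever at about 0.98 (on). The covers hang along the bar, all four chassis sit in their cradles and the arm is clear.

```bash
python3 -m crank '[{"grip":-1,"slide":[-0.2,0,0],"rotation":[0,0,0]},{"grip":-1,"slide":[-0.2,0,0],"rotation":[0,0,0]},{"grip":-1,"slide":[-0.2,0,0],"rotation":[0,0,0]}]'
python3 -c "
from bench import env
print(env.job_done())"
```

```text
clock: 40.78
ee_pos: [0.4209, -0.3809, 0.2571]
orientation: [-3.12, 0.348, 0.003]
wrist_force: [0.5, 0.2, -0.2]
opening: 0.0005
grasp_force: 0.0
the job is handed in; nothing more can be done
None
```

I handed the job in at 40.8 s: supply switched off first, all five covers hung astride the bar, supply on again (lever at about 0.98 rad) and all four chassis seated; the hand-in gave back no verdict.

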